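# Stand the scrubbed biscuit moulds up to dry and start the dryer

### The job

First take the dry pastry ring off the steel drying plate and put it in the orange bowl. Then stand every carved wooden biscuit mould that lies about upright on one of its narrow edges on the drying plate, none touching another, and when all of them stand there, press the dryer's start button fully down and let it spring back. Leave the jug, the brush and the wooden spoon where they are.

Things in the scene. Friction and masses are not known exactly. Their poses are not given: they have to be found in the camera images.
- mould1: carved wooden biscuit mould, a flat block 90 x 60 x 22 mm (its own x, y, z), origin in the middle of the block; at the start it lies flat on the birch board (board top 4 mm above the work surface), carved face (+z) up. There are 3 or 4 moulds, all of one size; an absent one reads None from the start
- mould2: carved wooden biscuit mould, a flat block 90 x 60 x 22 mm (its own x, y, z), origin in the middle of the block; at the start it lies flat on the birch board (board top 4 mm above the work surface), carved face (+z) up. There are 3 or 4 moulds, all of one size; an absent one reads None from the start
- mould3: carved wooden biscuit mould, a flat block 90 x 60 x 22 mm (its own x, y, z), origin in the middle of the block; at the start it lies flat on the birch board (board top 4 mm above the work surface), carved face (+z) up. There are 3 or 4 moulds, all of one size; an absent one reads None from the start
- mould4: carved wooden biscuit mould, a flat block 90 x 60 x 22 mm (its own x, y, z), origin in the middle of the block; at the start it lies flat on the birch board (board top 4 mm above the work surface), carved face (+z) up. There are 3 or 4 moulds, all of one size; an absent one reads None from the start
- dryer: fixed drying station; origin on the work surface under the middle of its steel plate (160 mm along x, 400 mm along y, 12 mm thick, flat top). A low blower box 150 x 80 mm, 85 mm tall stands past the plate's +y end (from y = 278 to 358 mm); a console block 70 x 100 mm, 30 mm high, stands beyond its +x side (x = 81 to 151 mm, y = -50 to 50 mm) and carries the button
- plate_top (a point): middle of the drying plate's top face, 12 mm above the work surface; axes as dryer
- ring: stainless pastry ring, a tube 60 mm across outside, 55 mm inside, 45 mm high, standing on the drying plate at the start; origin at the centre of its underside, z along its axis
- ring_mid (a point): middle of the pastry ring, 22.5 mm above its underside on the axis
- bowl: orange plastic bowl on the birch board, 156 mm across the rim, 60 mm high, open upward; origin at the centre of its underside
- start (a joint): push of the dryer's start button: 0 released, 0.007 m fully down; fully down takes 5 N; springs back
- start_top (a point): centre of the top face of the start button, a white round push 32 mm across on the dryer's console; pressed straight down
- jug: glass measuring jug, 110 mm wide, 130 mm tall, with a handle at its +x side; origin at the centre of its underside; to be left alone
- spoon: wooden spoon, 240 mm long, lying along its x; to be left alone
- brush: pastry brush, 190 mm long, 44 mm wide, lying along its x; to be left alone

How it is judged:
On the way, in this order (a step that is already met when the one before it is completed fails the run):
1. the pastry ring is in the orange bowl (horizontal distance between ring_mid and bowl below 0.045 m and z of ring_mid in the frame of bowl between 0.005 and 0.055 m and angle between bowl's own z axis and vertical below 0.2 rad), for 0.2 s.
2. every mould stands on a narrow edge on the drying plate, let go, none touching another (angle between mould1's own z axis and vertical between 1.45 and 1.69 rad and x of mould1 in the frame of plate_top between -0.085 and 0.085 m and y of mould1 in the frame of plate_top between -0.2 and 0.2 m and z of mould1 in the frame of plate_top between 0.02 and 0.055 m and linear speed of each of mould1, mould2, mould3, mould4 below 0.03 m/s and angle between mould2's own z axis and vertical between 1.45 and 1.69 rad and x of mould2 in the frame of plate_top between -0.085 and 0.085 m and y of mould2 in the frame of plate_top between -0.2 and 0.2 m and z of mould2 in the frame of plate_top between 0.02 and 0.055 m and angle between mould3's own z axis and vertical between 1.45 and 1.69 rad and x of mould3 in the frame of plate_top between -0.085 and 0.085 m and y of mould3 in the frame of plate_top between -0.2 and 0.2 m and z of mould3 in the frame of plate_top between 0.02 and 0.055 m and angle between mould4's own z axis and vertical between 1.45 and 1.69 rad and x of mould4 in the frame of plate_top between -0.085 and 0.085 m and y of mould4 in the frame of plate_top between -0.2 and 0.2 m and z of mould4 in the frame of plate_top between 0.02 and 0.055 m and contact force between mould1 and mould2 below 0.02 N and contact force between each of mould1, mould2 and mould3 below 0.02 N and contact force between each of mould1, mould2, mould3 and mould4 below 0.02 N and contact force between each of mould1, mould2, mould3, mould4 and the fingers below 0.05 N), for 0.3 s.
3. the start button is pressed fully down (value of joint start above 0.0058 m), for 0.1 s.
4. the start button has sprung back (value of joint start below 0.0015 m), for 0.2 s.
At the end, for the whole second after the job is handed in: ring middle within 45 mm of the bowl axis, 5 to 55 mm above its underside; bowl upright (0.2 rad); every mould present at rest on a narrow edge on the plate, faces vertical within 0.12 rad, middle over the plate, touching no other mould; start button up (under 1.5 mm down) (all of step 1 and angle between mould1's own z axis and vertical between 1.45 and 1.69 rad and x of mould1 in the frame of plate_top between -0.085 and 0.085 m and y of mould1 in the frame of plate_top between -0.2 and 0.2 m and z of mould1 in the frame of plate_top between 0.02 and 0.055 m and linear speed of each of mould1, mould2, mould3, mould4 below 0.03 m/s and angle between mould2's own z axis and vertical between 1.45 and 1.69 rad and x of mould2 in the frame of plate_top between -0.085 and 0.085 m and y of mould2 in the frame of plate_top between -0.2 and 0.2 m and z of mould2 in the frame of plate_top between 0.02 and 0.055 m and angle between mould3's own z axis and vertical between 1.45 and 1.69 rad and x of mould3 in the frame of plate_top between -0.085 and 0.085 m and y of mould3 in the frame of plate_top between -0.2 and 0.2 m and z of mould3 in the frame of plate_top between 0.02 and 0.055 m and angle between mould4's own z axis and vertical between 1.45 and 1.69 rad and x of mould4 in the frame of plate_top between -0.085 and 0.085 m and y of mould4 in the frame of plate_top between -0.2 and 0.2 m and z of mould4 in the frame of plate_top between 0.02 and 0.055 m and contact force between mould1 and mould2 below 0.02 N and contact force between each of mould1, mould2 and mould3 below 0.02 N and contact force between each of mould1, mould2, mould3 and mould4 below 0.02 N and value of joint start below 0.0015 m).
It fails at once if the jug is moved more than 30 mm (distance of jug from where it was at the start of the episode above 0.03 m).
It fails at once if the spoon is moved more than 30 mm (distance of spoon from where it was at the start of the episode above 0.03 m).
It fails at once if the brush is moved more than 30 mm (distance of brush from where it was at the start of the episode above 0.03 m).
Of mould1, mould2, mould3, mould4 only 3 to 4 are there at a start; the rules pass over those that are not, and their reading is None.
At some moment in a run one of mould1, mould2, mould3, mould4 may be knocked a few centimetres aside while the robot is not near it.
Once in a run the grip may slacken for a moment while it holds something.
It also fails if it takes over 210 s, if anything falls off the work surface, if the arm or the gripper's body presses on something with over 40 N, if the wrist force passes 120 N, or if a joint passes its speed limit or range.

### The arm

A 7-joint arm with a two-finger parallel gripper is mounted at the origin on the work surface. World frame = base frame: x ahead of the robot, y to its left, z up, the work surface at z = 0. Lengths are in m, angles in rad, forces in N, time in s.
With the tool pointing down it reaches from about 0.425 to 0.875 m from the base axis. Payload 4.7 kg.
Tool frame: the origin (TCP) lies midway between the tips of the shut fingers; the grasp point (between the pads) lies 19 mm behind it; z points along the fingers, y is the line along which they close (so a half turn about z gives the same grasp; the last joint's range is limited). The gripper opens to 87 mm and grips with 3 to 60 N. Pads are 19 mm wide; open, the fingers measure 117 mm over their backs; the gripper's body (75 mm by 190 mm) begins 51 mm behind the grasp point.
Start: joints at [-1.268, 0.321, -0.07, 1.45, 0.023, 1.371, -0.057], TCP at [0.185, 0.623, 0.223] pointing down, gripper open.
Joint ranges: [-2.86, 2.86], [-0.3, 2.09], [-1.38, 1.24], [0.06, 2.45], [-1.56, 4.7], [0.09, 2.05], [-2.69, 2.69]. Speed limits (rad/s): [2.57, 2.57, 3.14, 3.14, 3.14, 3.14, 3.14].

### API

Orientations are given as a rotation vector (axis times angle).
In Python, from bench import ctrl gives the robot as it stands. The module is installed in compiled form; this text tells all that it offers.
- The arm moves only by the tool carry_out, never from a script. Its argument "steps" is a list of rows, each a list of 7 numbers: the turn, a rotation vector about the world's x, y, z in degrees, then the shift along the world's x, y, z in cm, then the opening, from 0 (shut) to 1 (fully open). A call has 1 to 12 rows; each row is the pose to reach, as a shift and turn from the pose commanded when the call began; what a row does not reach only later rows make up. A row lasts 1/10 s, in which the tool goes at most 50 mm and 8.59 degrees, less where a joint would pass 70% of its speed; a pose out of reach is approached as far as the arm can. A call with a gripper value outside its range is refused whole. The fingers move at their own pace and stop on an object; "squeeze" is the grip in N (left out, the last holds). Time passes only in rows, so rows that repeat a pose let the fingers close. It gives the time, the measured TCP pose, the force, the opening and the grip force at its end, in the units of the state.
- ctrl.get_state(): the state, without advancing time (a new reading comes with each control period).
- ctrl.get_image(name): name is "scene" or "side" or "wrist"; returns a dict with "pixels" (420x560x3 uint8, red, green, blue), "camera_matrix" (3x3 intrinsics, pixels), "k1" (the pictures are not rectified: a ray, as slopes to the right and down, at radius r is drawn at 1 + k1 r^2 times it, then the intrinsics apply), "cam_to_world" (4x4, takes a point from camera to world coordinates); the wrist camera has in their place "T_tool_cam" (4x4, takes a point from camera to tool coordinates, whose origin is the TCP and whose axes are the flange's). Camera axes: x right, y down, z forward; pixel columns grow to the right and rows downward; lengths in m; the calibration is good to about 2 mm. A picture is of the moment at which its call begins: read the wrist's pose just before it. There is no depth.
- ctrl.close_job(): hands the job in; it is judged then, once.
The state is a dict: "time": time; "joint_positions": joint angles; "qd": joint speeds; "joint_torque": joint torques, N m; "position": TCP position; "tool_rot": TCP orientation; "ft_force": force on the tool from outside, world axes, zero at the start; "torque": the same for the moment, N m; "grip_width": opening from 0.0 (shut) to 1.0 (fully open); "grip_force": force on a finger pad.
Only numpy, scipy, OpenCV 4.12 (cv2) and the standard library are available. Lean on these libraries where they do the work, as an engineer would, in place of code of your own. Each camera call takes 0.05 s, during which the arm holds its last target. There are 200 camera calls.

## Working session

There is one attempt and no reset: what is moved stays moved. The work goes in short steps, Python scripts to look and compute and a tool call to move; the robot and the scene stay as the last step left them, time stands still between calls to the robot, and variables do not carry over. Pictures are saved under pics/ and viewed, at most 14 in all, crops included, and the job is handed in when it is done.

Besides the shell and the picture viewer there is one more tool, called after "Call:" as name(argument=value, ...) on one line, values as JSON. carry_out: Moves the arm, as the interface text tells. Its arguments: {"type":"object","properties":{"steps":{"type":"array","items":{"type":"array","items":{"type":"number"}}},"squeeze":{"type":"number"}},"required":["steps"]}

```bash
mkdir -p pics
cat > h.py <<'E'
import numpy as np, cv2
from scipy.spatial.transform import Rotation as R
from bench import ctrl
def grab(n,save=None):
    s=ctrl.get_state(); im=ctrl.get_image(n)
    if n=="wrist":
        T=np.eye(4); T[:3,:3]=R.from_rotvec(s["tool_rot"]).as_matrix(); T[:3,3]=s["position"]
        im["cam_to_world"]=T@np.array(im["T_tool_cam"])
    if save: cv2.imwrite("pics/"+save,im["pixels"][...,::-1]); np.save("pics/"+save+".npy",{k:v for k,v in im.items()},allow_pickle=True)
    return im
def load(f): return np.load("pics/"+f+".npy",allow_pickle=True).item()
def rays(im,uv):
    K=np.array(im["camera_matrix"]);k=im["k1"]
    d=np.array([k,0,0,0],float)
    # forward model x*(1+k r^2): same as OpenCV k1
    p=cv2.undistortPointsIter(np.array(uv,float).reshape(-1,1,2),K,d,None,None,(3,100,1e-10)).reshape(-1,2)
    T=np.array(im["cam_to_world"])
    return T[:3,3],np.c_[p,np.ones(len(p))]@T[:3,:3].T
def onz(im,uv,z):
    o,d=rays(im,uv); return o+d*((z-o[2])/d[:,2])[:,None]
def proj(im,P):
    T=np.linalg.inv(np.array(im["cam_to_world"])); q=np.atleast_2d(P)@T[:3,:3].T+T[:3,3]
    return cv2.projectPoints(q,np.zeros(3),np.zeros(3),np.array(im["camera_matrix"]),np.array([im["k1"],0,0,0],float))[0].reshape(-1,2)
E
python3 - <<'E'
from h import *
s=ctrl.get_state(); print({k:np.round(v,3) for k,v in s.items()})
for n in ["scene","side","wrist"]:
    im=grab(n,n+"0.png"); print(n,np.round(im["cam_to_world"],3).tolist(),im["k1"],np.array(im["camera_matrix"]).tolist())
    if n=="wrist": print(np.round(im["T_tool_cam"],3).tolist())
E
```

```text
{'time': np.float64(0.0), 'joint_positions': array([-1.268,  0.322, -0.07 ,  1.452,  0.023,  1.371, -0.057]), 'qd': array([-0.001,  0.002, -0.   , -0.001,  0.002, -0.001, -0.001]), 'joint_torque': array([ 0.0000e+00, -4.9128e+01, -4.0400e-01, -3.1254e+01, -6.4000e-02,
        4.4000e-02,  0.0000e+00]), 'position': array([0.185, 0.623, 0.221]), 'tool_rot': array([-4.520e-01, -3.109e+00,  3.000e-03]), 'ft_force': array([-0.58 , -0.434,  0.109]), 'torque': array([-0.02 ,  0.011,  0.015]), 'grip_force': np.float64(0.0), 'grip_width': np.float64(1.002)}
scene [[-0.325, 0.808, -0.491, 1.197], [0.946, 0.276, -0.171, 0.005], [-0.002, -0.52, -0.854, 1.093], [0.0, 0.0, 0.0, 1.0]] -0.08060776865694086 [[394.9325094884116, 0.0, 275.3889024954309], [0.0, 394.9325094884116, 205.15577585755514], [0.0, 0.0, 1.0]]
side [[0.77, -0.29, 0.568, 0.007], [-0.638, -0.375, 0.673, -0.904], [0.018, -0.88, -0.474, 0.584], [0.0, 0.0, 0.0, 1.0]] -0.016379666072641616 [[409.431256088648, 0.0, 272.53367816758356], [0.0, 409.431256088648, 212.45566733647283], [0.0, 0.0, 1.0]]
wrist [[0.284, 0.928, 0.241, 0.119], [0.959, -0.275, -0.073, 0.642], [-0.001, 0.252, -0.968, 0.383], [0.0, 0.0, 0.0, 1.0]] -0.030696242294525986 [[325.7574601137563, 0.0, 274.298968220742], [0.0, 325.7574601137563, 203.79492393920336], [0.0, 0.0, 1.0]]
[[0.001, -0.968, -0.252, 0.069], [1.0, 0.001, 0.001, -0.0], [-0.0, -0.252, 0.968, -0.162], [0.0, 0.0, 0.0, 1.0]]
```

View pics/scene0.png

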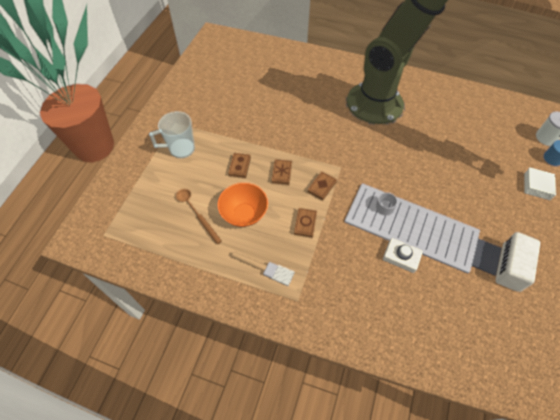

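View pics/side0.png

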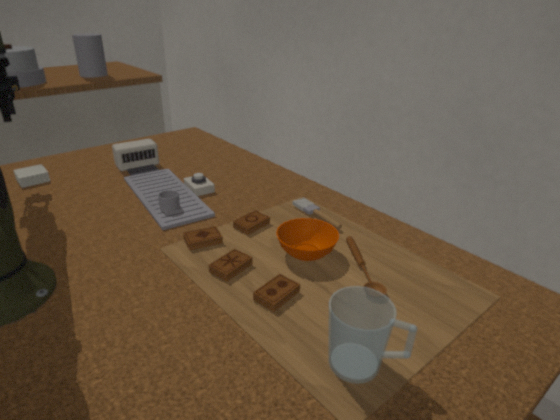

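Scene picture: four moulds at about (240,164), (282,172), (322,185), (305,222); bowl (242,206); ring (386,203); plate from (350,205) to (480,245); console and button (405,252); jug (176,135); spoon (200,215); brush (270,268). The side picture agrees.

Run:
```python
from h import *
im=load("scene0.png"); px=im["pixels"]; hsv=cv2.cvtColor(px,cv2.COLOR_RGB2HSV)
for p in [(240,158),(275,172),(322,180),(300,232),(200,150),(242,210),(340,60)]: print(p,px[p[1],p[0]],hsv[p[1],p[0]])
pts=lambda l,z:np.round(onz(im,l,z),3).tolist()
print("moulds",pts([(240,164),(282,172),(322,185),(305,222)],.026))
print("plate corners",pts([(361,187),(347,218),(479,234),(467,267)],.012))
print("ring top",pts([(386,199)],.057),"button",pts([(404,251)],.045),"bowl rim",pts([(218,200),(267,208),(242,187)],.064))
print("jug",pts([(181,148)],0.004),"spoon",pts([(183,196),(219,242)],.01),"brush",pts([(232,255),(290,275)],.01),"board",pts([(190,130),(340,168),(299,291),(108,235)],.004))
print("blower top",pts([(515,236),(538,240),(525,285),(503,278)],.085))
```

```text
(240, 158) [99 63 41] [ 11 149  99]
(275, 172) [134  91  58] [ 13 145 134]
(322, 180) [129  85  54] [ 12 148 129]
(300, 232) [134  91  59] [ 13 143 134]
(200, 150) [192 156 111] [ 17 108 192]
(242, 210) [240 128  55] [ 12 197 240]
(340, 60) [182 138  94] [ 15 123 182]
moulds [[0.469, -0.375, 0.026], [0.454, -0.23, 0.026], [0.462, -0.089, 0.026], [0.612, -0.102, 0.026]]
plate corners [[0.418, 0.034, 0.012], [0.548, 0.017, 0.012], [0.47, 0.427, 0.012], [0.595, 0.399, 0.012]]
ring top [[0.469, 0.117, 0.057]] button [[0.622, 0.202, 0.045]] bowl rim [[0.645, -0.374, 0.064], [0.624, -0.222, 0.064], [0.577, -0.322, 0.064]]
jug [[0.455, -0.609, 0.004]] spoon [[0.639, -0.509, 0.01], [0.755, -0.332, 0.01]] brush [[0.782, -0.278, 0.01], [0.786, -0.094, 0.01]] board [[0.367, -0.616, 0.004], [0.358, -0.052, 0.004], [0.821, -0.056, 0.004], [0.845, -0.674, 0.004]]
blower top [[0.491, 0.504, 0.085], [0.482, 0.573, 0.085], [0.639, 0.536, 0.085], [0.637, 0.474, 0.085]]
```

View pics/wrist0.png

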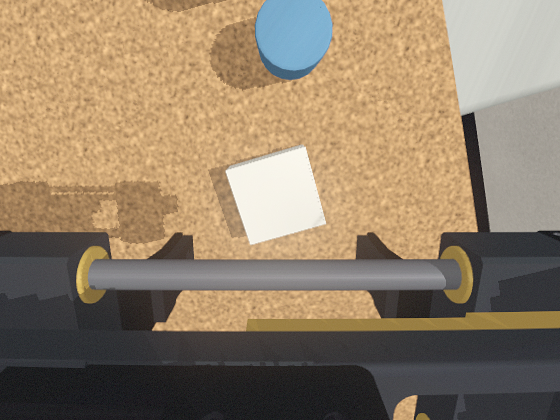

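The wrist picture shows only a white block (275,195) and a blue pot, neither of which matters. I'll move above the ring and measure from there.

Call:
carry_out(steps=[[0, 0, 0, 28, -50, 0, 1], [0, 0, 0, 28, -50, 0, 1], [0, 0, 0, 28, -50, 0, 1], [0, 0, 0, 28, -50, 0, 1], [0, 0, 0, 28, -50, 0, 1], [0, 0, 0, 28, -50, 0, 1], [0, 0, 0, 28, -50, 0, 1], [0, 0, 0, 28, -50, 0, 1], [0, 0, 0, 28, -50, 0, 1], [0, 0, 0, 28, -50, 0, 1], [0, 0, 0, 28, -50, 0, 1], [0, 0, 0, 28, -50, 0, 1]], squeeze=20)

```text
time: 1.35
position: [0.4668, 0.1179, 0.2227]
tool_rot: [0.462, 3.106, -0.001]
ft_force: [0.1, -0.2, -0.2]
grip_width: 1.001
grip_force: 0.0
```

Run:
```python
from h import *
im=grab("wrist","w1.png"); s=ctrl.get_state(); print({k:np.round(s[k],3) for k in ["time","position","tool_rot","joint_positions"]})
# scene moulds
im=load("scene0.png"); hsv=cv2.cvtColor(im["pixels"],cv2.COLOR_RGB2HSV)
m=((hsv[...,2]<165)&(hsv[...,1]>125)).astype(np.uint8)*255
m=cv2.morphologyEx(m,cv2.MORPH_CLOSE,np.ones((3,3)))
for c in cv2.findContours(m,cv2.RETR_EXTERNAL,cv2.CHAIN_APPROX_NONE)[0]:
    if cv2.contourArea(c)<200: continue
    u,v=c.reshape(-1,2).mean(0)
    if not(100<u<345 and 120<v<290): continue
    P=onz(im,c.reshape(-1,2),.026)[:,:2].astype(np.float32)*1000
    print(np.round((u,v)),cv2.contourArea(c),np.round(cv2.minAreaRect(P)[0]),np.round(cv2.minAreaRect(P)[1]),cv2.minAreaRect(P)[2])
```

```text
{'time': np.float64(1.4), 'position': array([0.468, 0.116, 0.223]), 'tool_rot': array([ 4.660e-01,  3.105e+00, -3.000e-03]), 'joint_positions': array([-0.721, -0.055,  0.41 ,  1.867,  0.025,  1.324,  0.954])}
[305. 223.] 459.5 [ 612. -102.] [95. 58.] 8.700664520263672
[322. 185.] 426.5 [462. -91.] [64. 96.] 72.3887710571289
[281. 172.] 375.5 [ 453. -233.] [99. 59.] 11.239836692810059
[239. 165.] 377.5 [ 472. -377.] [98. 62.] 10.021990776062012
```

View pics/w1.png

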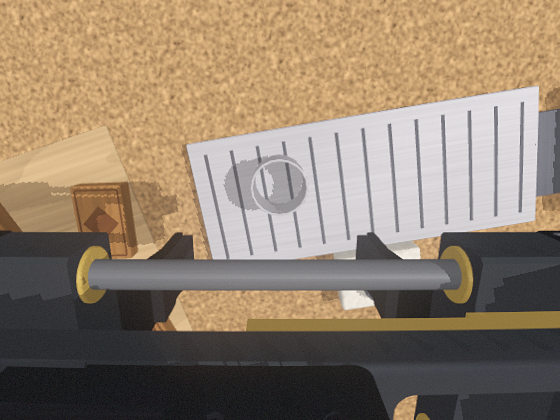

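Wrist picture: ring at about (278,187), plate corners near (187,146), (539,87) and (535,220), mould3 partly visible at (103,220).

```bash
python3 - <<'E'
from h import *
im=load("w1.png")
for z in(.012,.035,.057): print(z,np.round(onz(im,[(251,187),(306,185),(278,158),(278,214)],z),3).tolist())
c=onz(im,[(187,146),(539,87),(535,220)],.012); print(np.round(c,3).tolist(),np.linalg.norm(np.diff(c,axis=0),axis=1))
x=c[2]-c[1];x/=np.linalg.norm(x);y=c[1]-c[0];y/=np.linalg.norm(y);print(x,y,np.round((c[0]+c[2])/2,3))
E
cat >> h.py <<'E'
E
```

```text
0.012 [[0.466, 0.089, 0.012], [0.483, 0.151, 0.012], [0.443, 0.129, 0.012], [0.507, 0.11, 0.012]]
0.035 [[0.462, 0.092, 0.035], [0.477, 0.151, 0.035], [0.44, 0.13, 0.035], [0.5, 0.112, 0.035]]
0.057 [[0.458, 0.095, 0.057], [0.473, 0.15, 0.057], [0.438, 0.13, 0.057], [0.494, 0.113, 0.057]]
[[0.4, 0.034, 0.012], [0.451, 0.428, 0.012], [0.606, 0.408, 0.012]] [0.3971072 0.1561435]
[ 0.99188481 -0.12713976  0.        ] [0.12744392 0.99184578 0.        ] [0.503 0.221 0.012]
```

Call:
carry_out(steps=[[0, 0, 0, 0, 0.4, -5, 1], [0, 0, 0, 0, 0.4, -10, 1], [0, 0, 0, 0, 0.4, -14, 1], [0, 0, 0, 0, 0.4, -17, 1], [0, 0, 0, 0, 0.4, -19.5, 1], [0, 0, 0, 0, 0.4, -20, 1], [0, 0, 0, 0, 0.4, -20, 1], [0, 0, 0, 0, 0.4, -20, 0], [0, 0, 0, 0, 0.4, -20, 0], [0, 0, 0, 0, 0.4, -20, 0], [0, 0, 0, 0, 0.4, -20, 0], [0, 0, 0, 0, 0.4, -20, 0]], squeeze=20)

```text
time: 2.6
position: [0.4656, 0.1271, 0.0233]
tool_rot: [0.452, 3.108, 0.001]
ft_force: [0.4, -0.5, 4.6]
grip_width: 0.695
grip_force: 20.0
```

Call:
carry_out(steps=[[0, 0, 0, 0, 0, 2, 0], [0, 0, 0, 0, 0, 6, 0], [0, 0, 0, 0, 0, 11, 0], [0, 0, 0, 0, 0, 16, 0], [0, 0, 0, 0, -5, 18, 0], [0, 0, 0, 2, -10, 18, 0], [0, 0, 0, 4, -14, 18, 0], [0, 0, 0, 6, -18, 18, 0], [0, 0, 0, 8, -22, 18, 0], [0, 0, 0, 10, -26, 18, 0], [0, 0, 0, 10, -26, 18, 0], [0, 0, 0, 10, -26, 18, 0]])

```text
time: 3.8
position: [0.5648, -0.1339, 0.2019]
tool_rot: [-0.456, -3.107, 0.001]
ft_force: [0.1, 1.1, -1.3]
grip_width: 0.692
grip_force: 20.0
```

Run:
```python
from h import *
im=grab("wrist","w2.png"); s=ctrl.get_state(); print({k:np.round(s[k],3) for k in ["time","position","tool_rot","joint_positions","grip_width"]})
im=load("scene0.png")
hsv=cv2.cvtColor(im["pixels"],cv2.COLOR_RGB2HSV)
m=((hsv[...,1]>190)&(hsv[...,0]<16)&(hsv[...,2]>120)).astype(np.uint8)
c=max(cv2.findContours(m,0,1)[0],key=cv2.contourArea).reshape(-1,2)
P=onz(im,c,.064)[:,:2].astype(np.float32); print(cv2.minEnclosingCircle(P),P.min(0),P.max(0))
im=load("side0.png")
hsv=cv2.cvtColor(im["pixels"],cv2.COLOR_RGB2HSV)
m=((hsv[...,1]>190)&(hsv[...,0]<16)&(hsv[...,2]>120)).astype(np.uint8)
c=max(cv2.findContours(m,0,1)[0],key=cv2.contourArea).reshape(-1,2)
i=[c[:,0].argmin(),c[:,0].argmax(),c[:,1].argmin()]
print(c[i],np.round(onz(im,c[i],.064),3))
```

```text
{'time': np.float64(3.85), 'position': array([ 0.565, -0.132,  0.202]), 'tool_rot': array([-4.520e-01, -3.108e+00, -1.000e-03]), 'joint_positions': array([-0.422,  0.213,  0.699,  1.681, -0.142,  1.301,  1.587]), 'grip_width': np.float64(0.695)}
((0.633517324924469, -0.299000084400177), 0.07542268186807632) [ 0.5593818  -0.37278426] [ 0.7077457  -0.22679144]
[[276 232]
 [338 239]
 [300 218]] [[ 0.572 -0.25   0.064]
 [ 0.669 -0.366  0.064]
 [ 0.667 -0.234  0.064]]
```

View pics/w2.png

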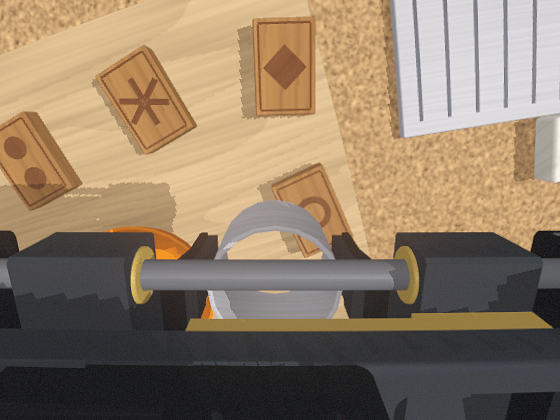

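Wrist picture: moulds clear at (285,65), (145,100), (33,160) and (315,210), and the ring is held in the fingers. I'll put the ring in the bowl.

Call:
carry_out(steps=[[0, 0, -8, 2, -4, 0, 0], [0, 0, -16, 4, -8, 0, 0], [0, 0, -24, 6, -12, 0, 0], [0, 0, -24, 6.9, -16.7, -2, 0], [0, 0, -24, 6.9, -16.7, -6, 0], [0, 0, -24, 6.9, -16.7, -10, 0], [0, 0, -24, 6.9, -16.7, -13, 0], [0, 0, -24, 6.9, -16.7, -16, 0], [0, 0, -24, 6.9, -16.7, -16, 0], [0, 0, -24, 6.9, -16.7, -16, 0.8], [0, 0, -24, 6.9, -16.7, -16, 0.8], [0, 0, -24, 6.9, -16.7, -16, 0.8]])

```text
time: 5.05
position: [0.6357, -0.3002, 0.0452]
tool_rot: [1.086, 2.944, 0.001]
ft_force: [0.4, 0.7, 0.6]
grip_width: 0.791
grip_force: 0.0
```

Run:
```python
from h import *
im=load("w2.png"); px=im["pixels"]
C={"A(star)":[(152,46),(196,126),(147,154),(96,79)],"B(diamond)":[(254,18),(315,17),(314,113),(254,114)],"C(dots)":[(37,112),(76,178),(32,209),(-9,140)],"D(ring)":[(272,196),(321,164)]}
for n,c in C.items():
    P=onz(im,c,.026); print(n,np.round(P[:,:2],3).tolist(),np.round(np.linalg.norm(np.diff(P,axis=0,append=P[:1]),axis=1),3),np.round(P.mean(0),3))
print(ctrl.get_state()["position"])
```

```text
A(star) [[0.398, -0.207], [0.482, -0.192], [0.493, -0.251], [0.41, -0.272]] [0.085 0.06  0.086 0.065] [ 0.446 -0.23   0.026]
B(diamond) [[0.404, -0.106], [0.419, -0.051], [0.504, -0.074], [0.487, -0.132]] [0.057 0.088 0.06  0.088] [ 0.454 -0.091  0.026]
C(dots) [[0.421, -0.343], [0.495, -0.333], [0.512, -0.395], [0.431, -0.403]] [0.075 0.065 0.081 0.061] [ 0.465 -0.369  0.026]
D(ring) [[0.573, -0.139], [0.555, -0.081]] [0.061 0.061] [ 0.564 -0.11   0.026]
[ 0.63567598 -0.30024876  0.04522121]
```

```bash
cat > kin.py <<'E'
import numpy as np
from scipy.spatial.transform import Rotation as R
from scipy.optimize import least_squares
lo=np.array([-2.86,-.3,-1.38,.06,-1.56,.09,-2.69]);hi=np.array([2.86,2.09,1.24,2.45,4.7,2.05,2.69])
L=[.36,.45,.52,.46,0.]
def fk(q,L=L):
    h,a,b,c,t=L; ez=np.array([0,0,1.])
    e=lambda s,v:R.from_euler(s,v)
    R1=e('z',-q[0])*e('y',q[1]); p=np.array([0,0,h])+R1.apply(ez*a)
    R2=R1*e('z',-q[2])*e('y',q[3]); p=p+R2.apply(ez*b)
    R3=R2*e('z',-q[4])*e('y',q[5])*e('z',-q[6]+t); return p+R3.apply(ez*c),R3
def ik(p,Rt,q0,L=L,w=.02):
    f=lambda q:np.r_[(fk(q,L)[0]-p)*10,(Rt.inv()*fk(q,L)[1]).as_rotvec()*3,w*(q-q0)]
    r=least_squares(f,np.clip(q0,lo+.01,hi-.01),bounds=(lo,hi)); return r.x,np.abs(r.fun[:6]).max()
E
python3 - <<'E'
from kin import *
D=[([-1.268,.322,-.07,1.452,.023,1.371,-.057],[.185,.623,.221],[-.452,-3.109,.003]),
([-.721,-.055,.41,1.867,.025,1.324,.954],[.468,.116,.223],[.466,3.105,-.003]),
([-.422,.213,.699,1.681,-.142,1.301,1.587],[.565,-.132,.202],[-.452,-3.108,-.001])]
f=lambda L:np.concatenate([np.r_[(fk(q,L)[0]-p),(R.from_rotvec(r).inv()*fk(q,L)[1]).as_rotvec()*.3] for q,p,r in D])
for t in(0,np.pi/2,np.pi,-np.pi/2):
    r=least_squares(f,[.36,.45,.52,.46,t]);print(r.x,r.cost)
    if r.cost<1e-3: print(np.round(r.fun.reshape(-1,6),3)); break
E
```

```text
[5.19421804 0.4657071  0.52491259 5.30820154 1.57069597] 0.0007711262327990552
[[-0.024  0.004  0.001  0.    -0.    -0.   ]
 [ 0.006  0.016  0.    -0.    -0.     0.   ]
 [-0.002  0.026 -0.002  0.     0.    -0.   ]]
```

Call:
carry_out(steps=[[0, 0, 0, 0, 0, 4, 0.8], [0, 0, 0, 0, 0, 8, 0.8], [0, 0, 0, 0, 0, 12, 0.8], [0, 0, -8, -4, 3, 15, 0.8], [0, 0, -16, -7, 3, 17, 0.8], [0, 0, -24, -10, 3, 18, 1], [0, 0, -24, -10, 3, 18, 1]])

```text
time: 5.75
position: [0.5315, -0.2724, 0.2263]
tool_rot: [1.684, 2.647, 0.005]
ft_force: [0.5, -0.3, 0.4]
grip_width: 0.906
grip_force: 0.0
```

Run:
```python
from h import *
from kin import *
s=ctrl.get_state(); print({k:np.round(s[k],3) for k in ["time","position","tool_rot","joint_positions","grip_width"]})
p,r=fk(s["joint_positions"]); print(p,r.as_rotvec())
im=grab("scene","s1.png"); cv2.imwrite("pics/s1c.png",cv2.resize(im["pixels"][120:300,160:440,::-1],None,fx=2.8,fy=2.8,interpolation=cv2.INTER_CUBIC))
```

```text
{'time': np.float64(5.75), 'position': array([ 0.531, -0.272,  0.226]), 'tool_rot': array([1.684, 2.647, 0.005]), 'joint_positions': array([-0.352,  0.285,  0.948,  1.615, -0.239,  1.359,  1.065]), 'grip_width': np.float64(0.906)}
[ 0.53321227 -0.25440944  0.22455753] [-6.80757241e-01  3.06162182e+00 -4.06416804e-04]
```

View pics/s1c.png

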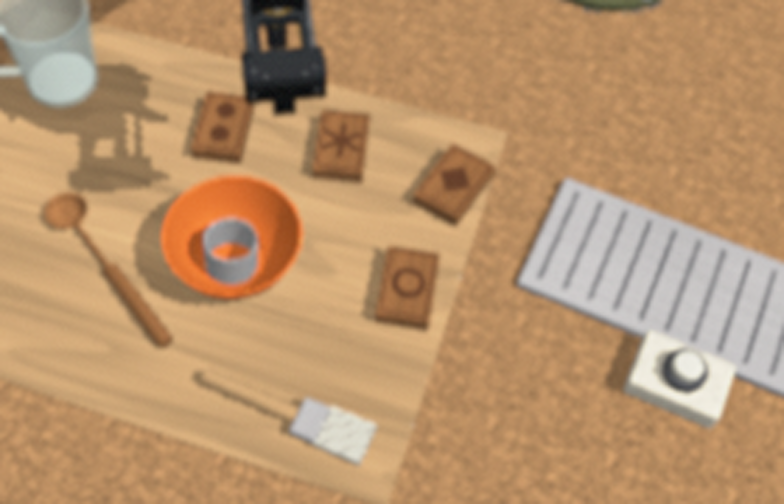

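The ring stands in the bowl near its middle, all four moulds are in place and the plate is empty. Next I'll check a leaning pick and a leaning place against the arm's kinematics.

```bash
python3 - <<'E'
s=open('kin.py').read()
s=s.replace("return p+R3.apply(ez*c),R3","return p+R3.apply(ez*c)+e('z',-q[0]).apply([0,-.022,0]),R3").replace("L=[.36,.45,.52,.46,0.]","L=[.365,.455,.525,.465,np.pi/2]")
s+='''
def tool(lean,az,ty):
    "tool leaning `lean` deg off down, pointing towards az; tool y at azimuth ty (deg)"
    l,a=np.radians([lean,az]); z=np.array([np.sin(l)*np.cos(a),np.sin(l)*np.sin(a),-np.cos(l)])
    y=np.array([np.cos(np.radians(ty)),np.sin(np.radians(ty)),0]); return R.from_matrix(np.c_[np.cross(y,z),y,z])
'''
open('kin.py','w').write(s)
E
python3 - <<'E'
from kin import *
q=np.array([-.352,.285,.948,1.615,-.239,1.359,1.065]); print(fk(q)[0])
M={"B":(.456,-.091,-15.5),"A":(.448,-.231,11.5),"C":(.468,-.373,9.5),"D":(.606,-.103,10)}
for n,(x,y,f) in M.items():
  for lean in(35,):
    Rt=tool(lean,180+f,f-90); g=np.array([x,y,.030]); p=g+Rt.apply([0,0,.019])
    for q00 in (q,np.array([0,.5,.0,1.6,0,1.3,-.7])):
      qq,e=ik(p,Rt,q00); print(n,lean,np.round(p,3),np.round(qq,2),round(e,3))
for yl in(.13,-.13):
  for ql in (q,np.array([0,.5,.0,1.6,0,1.3,-.7]),np.array([0,.5,.0,1.6,1.5,1.3,-.7])):
    Rt=tool(55,82.7,-7.3); y=np.array([.127,.992,0]); g=np.array([.503,.221,.06])+y*(yl-.015); p=g+Rt.apply([0,0,.019])
    qq,e=ik(p,Rt,ql); print("place",yl,np.round(p,3),np.round(qq,2),round(e,3))
E
```

```text
[ 0.54646525 -0.27730087  0.22837223]
B 35 [ 0.445 -0.088  0.014] [-0.52  1.03  1.08  1.54 -0.69  1.72 -1.12] 0.0
B 35 [ 0.445 -0.088  0.014] [ 0.02  0.72  0.24  1.51 -0.17  1.55 -1.53] 0.0
A 35 [ 0.437 -0.233  0.014] [-0.5   1.07  1.12  1.53 -0.5   1.56 -0.66] 0.0
A 35 [ 0.437 -0.233  0.014] [ 0.04  0.73  0.26  1.5   0.1   1.48 -1.13] 0.0
C 35 [ 0.457 -0.375  0.014] [-0.21  1.15  1.09  1.3  -0.49  1.59 -0.58] 0.0
C 35 [ 0.457 -0.375  0.014] [ 0.21  0.86  0.31  1.27  0.12  1.53 -0.97] 0.0
D 35 [ 0.595 -0.105  0.014] [-0.42  1.2   0.98  1.04 -0.59  1.82 -0.97] 0.0
D 35 [ 0.595 -0.105  0.014] [-0.06  1.    0.2   1.01 -0.01  1.73 -1.3 ] 0.0
place 0.13 [0.52  0.351 0.049] [-0.44  0.51  0.48  2.16 -1.48  1.18  0.98] 0.0
place 0.13 [0.52  0.351 0.049] [ 0.49  0.55 -0.52  2.12 -1.09  0.8   0.83] 0.001
place 0.13 [0.52  0.351 0.049] [ 1.18  1.39 -1.38  2.09  0.65  0.61 -0.48] 0.0
place -0.13 [0.487 0.093 0.049] [-0.02  0.63  0.62  2.05 -1.15  1.5   1.17] 0.0
place -0.13 [0.487 0.093 0.049] [ 0.75  0.56 -0.24  2.01 -0.81  1.19  0.94] 0.0
place -0.13 [0.487 0.093 0.049] [ 1.61  1.36 -1.35  1.97  0.43  1.05 -0.01] 0.0
```

```bash
cat >> h.py <<'E'
from kin import tool
def to(g,Rt,back=0.,base=None):
    "turn (deg) and shift (cm) taking the tool from its measured pose to grasp point g, held back along the tool"
    s=ctrl.get_state() if base is None else base
    p=np.array(g)+Rt.apply([0,0,.019-back]); d=(Rt*R.from_rotvec(s["tool_rot"]).inv()).as_rotvec(degrees=True)
    return np.round(np.r_[d,(p-s["position"])*100],1).tolist(), round(float(np.linalg.norm(d)),1)
def pick(x,y,f,z=.030,lean=35): return np.array([x,y,z]),tool(lean,180+f,f-90)
PX,PY=np.array([.992,-.127,0]),np.array([.127,.992,0]); PC=np.array([.503,.221,.012])
def place(xl,yl,h,lean=55): return PC+PX*xl+PY*yl+[0,0,h],tool(lean,82.7,-7.3)
E
python3 - <<'E'
from h import *
im=load("s1.png")
for n,c in {"B":[(450,147),(494,174),(458,215),(414,188)],"A":[(323,109),(368,114),(360,172),(315,170)],"C":[(205,93),(251,97),(242,154),(193,150)],"D":[(388,248),(438,252),(429,320),(378,314)]}.items():
    P=onz(im,np.array(c)/2.8+[160,120],.026)[:,:2]; print(n,np.round(P,3).tolist(),np.round(P.mean(0),3), "sides",np.round(np.linalg.norm(np.diff(P,axis=0,append=P[:1]),axis=1),3),"az",np.degrees(np.arctan2(*((P[2]+P[3]-P[0]-P[1])[::-1]))))
for b in (.15,.08,0): print(to(*pick(.456,-.091,-15.5),back=b))
E
```

```text
B [[0.415, -0.107], [0.435, -0.048], [0.504, -0.073], [0.485, -0.131]] [ 0.46  -0.089] sides [0.063 0.073 0.061 0.074] az -19.35736634841741
A [[0.41, -0.269], [0.399, -0.214], [0.484, -0.197], [0.498, -0.248]] [ 0.448 -0.232] sides [0.055 0.086 0.053 0.091] az 12.266559479804407
C [[0.433, -0.414], [0.42, -0.358], [0.504, -0.338], [0.518, -0.395]] [ 0.469 -0.376] sides [0.057 0.086 0.059 0.087] az 13.297400217869948
D [[0.572, -0.135], [0.559, -0.081], [0.645, -0.067], [0.656, -0.121]] [ 0.608 -0.101] sides [0.056 0.087 0.056 0.084] az 9.633693298581255
([-33.1, 28.3, -126.0, -0.5, 16.0, -8.8], 133.4)
([-33.1, 28.3, -126.0, -4.4, 17.1, -14.5], 133.4)
([-33.1, 28.3, -126.0, -8.8, 18.3, -21.1], 133.4)
```

Call:
carry_out(steps=[[-2, 1.8, -8, 0, 2, 0, 1], [-4, 3.5, -16, 0, 4, 0, 1], [-6, 5.5, -24, 0, 6, 0, 1], [-8.3, 7.1, -32, 0, 8, 0, 1], [-10.3, 9, -39.5, 0, 10, 0, 1], [-12.4, 10.6, -47.3, 0, 12, 0, 1], [-14.5, 12.4, -55, 0, 14, 0, 1], [-16.6, 14.2, -63, 0, 16, 0, 1], [-18.6, 16, -71, 0, 16, 0, 1], [-20.7, 17.7, -78.8, 0, 16, 0, 1], [-22.8, 19.5, -86.5, 0, 16, 0, 1], [-24.8, 21.2, -94.5, 0, 16, 0, 1]])

```text
time: 7.0
position: [0.5356, -0.1087, 0.2216]
tool_rot: [-2.935, -0.48, 0.762]
ft_force: [-0.1, 0.6, -0.2]
grip_width: 0.998
grip_force: 0.0
```

Run:
```python
from h import *
print(np.round(ctrl.get_state()["joint_positions"],2))
for b in (.15,.08,0): print(to(*pick(.457,-.090,-16.5),back=b))
```

```text
[-0.57  0.75  1.14  1.34 -0.4   1.9  -0.69]
([-8.5, 7.2, -32.4, -0.7, -0.3, -8.4], 34.2)
([-8.5, 7.2, -32.4, -4.5, 0.9, -14.2], 34.2)
([-8.5, 7.2, -32.4, -8.9, 2.2, -20.7], 34.2)
```

Call:
carry_out(steps=[[-2, 1.8, -8.1, 0, 0, -1, 1], [-4.2, 3.6, -16.2, 0, 0, -3, 1], [-6.3, 5.4, -24.3, -0.5, 0, -6, 1], [-8.5, 7.2, -32.4, -0.7, -0.3, -8.4, 1], [-8.5, 7.2, -32.4, -0.7, -0.3, -8.4, 1], [-8.5, 7.2, -32.4, -0.7, -0.3, -8.4, 1]])

```text
time: 7.6
position: [0.5276, -0.113, 0.1383]
tool_rot: [-2.888, 0.41, 0.909]
ft_force: [-0.2, 0.0, 0.6]
grip_width: 1.004
grip_force: 0.0
```

Run:
```python
from h import *
im=grab("wrist","w3.png")
print(np.round(ctrl.get_state()["joint_positions"],2))
for b in (.15,.08,0): print(to(*pick(.457,-.090,-16.5),back=b))
```

```text
[-0.46  0.93  1.16  1.35 -0.61  1.95 -1.14]
([-0.1, 0.2, -0.3, 0.1, 0.1, -0.2], 0.4)
([-0.1, 0.2, -0.3, -3.8, 1.3, -5.9], 0.4)
([-0.1, 0.2, -0.3, -8.2, 2.6, -12.5], 0.4)
```

View pics/w3.png

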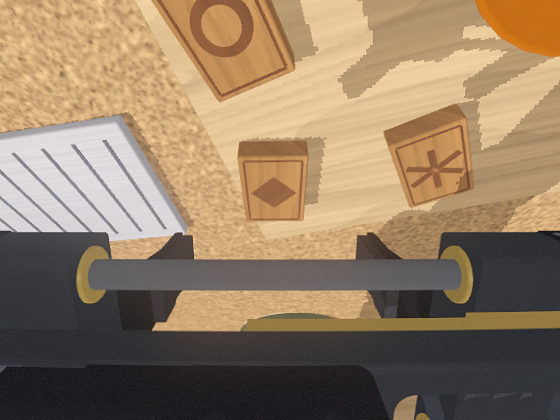

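Wrist picture: mould B (diamond) is centred between the fingers at (273,185) and squared with them, so I'll go in.

Call:
carry_out(steps=[[0, 0, 0, -2, 0.7, -3, 1], [0, 0, 0, -4, 1.3, -6, 1], [0, 0, 0, -6, 1.9, -9, 1], [0, 0, 0, -7.2, 2.3, -11, 1], [0, 0, 0, -8.2, 2.6, -12.6, 1], [0, 0, 0, -8.2, 2.6, -12.6, 1], [0, 0, 0, -8.2, 2.6, -12.6, 0], [0, 0, 0, -8.2, 2.6, -12.6, 0], [0, 0, 0, -8.2, 2.6, -12.6, 0], [0, 0, 0, -8.2, 2.6, -12.6, 0], [0, 0, 0, -8.2, 2.6, -12.6, 0], [0, 0, 0, -8.2, 2.6, -12.6, 0]], squeeze=35)

```text
time: 8.85
position: [0.4457, -0.0873, 0.0131]
tool_rot: [-2.888, 0.417, 0.907]
ft_force: [1.3, -1.2, 4.2]
grip_width: 0.683
grip_force: 34.9
```

Call:
carry_out(steps=[[0, 0, 0, 0, 0, 1, 0], [0, 0, 0, 1, 0, 4, 0], [0, 0, 0, 3, 0, 8, 0], [0, 0, 0, 5, 0, 12, 0], [0, 0, 0, 6, 0, 16, 0], [0, 0, 0, 6, 0, 18, 0], [0, 0, 0, 6, 0, 18, 0]])

```text
time: 9.55
position: [0.5056, -0.0879, 0.1949]
tool_rot: [-2.889, 0.418, 0.903]
ft_force: [-0.9, 0.6, -1.4]
grip_width: 0.69
grip_force: 34.9
```

Run:
```python
from h import *
s=ctrl.get_state();print(np.round(s["joint_positions"],2),s["grip_width"])
for h in(.18,.06): print(to(*place(0,.12,h)))
R0=R.from_rotvec(s["tool_rot"]); Rt=place(0,.12,.1)[1]; d=(Rt*R0.inv()).as_rotvec()
for f in (.25,.5,.75): 
    Rm=R.from_rotvec(d*f)*R0; print(np.round(Rm.as_matrix()[:,2],2))
```

```text
[-0.53  0.82  1.18  1.39 -0.54  1.99 -1.2 ] 0.6896750252607685
([54.3, -83.3, 76.1, 1.5, 44.3, -1.4], 125.3)
([54.3, -83.3, 76.1, 1.5, 44.3, -13.4], 125.3)
[-0.29  0.23 -0.93]
[-0.05  0.4  -0.92]
[ 0.09  0.61 -0.78]
```

Call:
carry_out(steps=[[3.6, -5.6, 5.1, 0, 3, 0.5, 0], [7.2, -11.1, 10.1, 0, 6, 1, 0], [10.9, -16.7, 15.2, 0, 9, 1.5, 0], [14.5, -22.2, 20.3, 0.5, 12, 2, 0], [18.1, -27.8, 25.4, 0.5, 15, 2, 0], [21.7, -33.3, 30.4, 1, 18, 2, 0], [25.3, -38.9, 35.5, 1, 21, 2, 0], [29, -44.4, 40.6, 1, 24, 2, 0], [32.6, -50, 45.7, 1, 27, 2, 0], [36.2, -55.5, 50.7, 1.5, 30, 2, 0], [39.8, -61.1, 55.8, 1.5, 33, 2, 0], [43.4, -66.6, 60.9, 1.5, 36, 2, 0]])

```text
time: 10.75
position: [0.5175, 0.2744, 0.2104]
tool_rot: [-2.166, -1.278, -0.607]
ft_force: [-0.9, 0.9, -0.9]
grip_width: 0.688
grip_force: 34.9
```

Run:
```python
from h import *
s=ctrl.get_state();print(np.round(s["joint_positions"],2),s["grip_width"])
for h in(.16,.05): print(to(*place(0,.12,h)))
```

```text
[-1.17  0.04  1.08  2.02 -0.86  1.08 -0.18] 0.687926709642444
([11.1, -16.7, 15.0, 0.3, 8.1, -4.9], 25.0)
([11.1, -16.7, 15.0, 0.3, 8.1, -15.9], 25.0)
```

Call:
carry_out(steps=[[3.7, -5.6, 5, 0, 3, -1, 0], [7.4, -11.1, 10, 0.2, 6, -3, 0], [11.1, -16.7, 15, 0.3, 8.1, -5, 0], [11.1, -16.7, 15, 0.3, 8.1, -8, 0], [11.1, -16.7, 15, 0.3, 8.1, -11, 0], [11.1, -16.7, 15, 0.3, 8.1, -13, 0], [11.1, -16.7, 15, 0.3, 8.1, -14.5, 0], [11.1, -16.7, 15, 0.3, 8.1, -14.5, 0], [11.1, -16.7, 15, 0.3, 8.1, -14.5, 0]])

```text
time: 11.65
position: [0.522, 0.3534, 0.0664]
tool_rot: [-1.77, -1.547, -0.916]
ft_force: [0.1, 0.5, -1.0]
grip_width: 0.688
grip_force: 34.9
```

Run:
```python
from h import *
s=ctrl.get_state();print(np.round(s["joint_positions"],2),s["grip_width"])
for h in(.05,.045): print(to(*place(0,.12,h)))
im=grab("side","d1.png"); im2=grab("scene","s2.png")
a=cv2.resize(im["pixels"][110:240,90:260],None,fx=2.4,fy=2.4,interpolation=cv2.INTER_CUBIC);b=cv2.resize(im2["pixels"][150:290,330:500],None,fx=2.2,fy=2.2,interpolation=cv2.INTER_CUBIC)
h=max(a.shape[0],b.shape[0]);c=np.zeros((h,a.shape[1]+b.shape[1],3),np.uint8);c[:a.shape[0],:a.shape[1]]=a;c[:b.shape[0],a.shape[1]:]=b
cv2.imwrite("pics/c1.png",c[...,::-1])
```

```text
[-0.78  0.46  0.69  2.13 -1.55  1.16  0.79] 0.6876693982007425
([0.1, -0.2, 0.3, -0.2, 0.2, -1.5], 0.4)
([0.1, -0.2, 0.3, -0.2, 0.2, -2.0], 0.4)
```

View pics/c1.png

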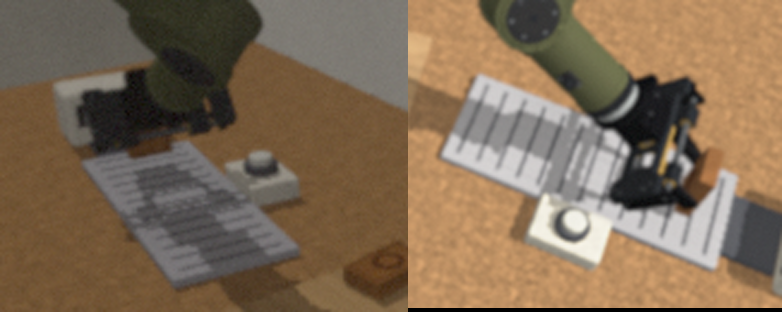

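The picture shows the mould held upright over the +y end of the plate, about 20 mm up. I'll lower it gently.

Call:
carry_out(steps=[[0, 0, 0, -0.2, 0, -0.8, 0], [0, 0, 0, -0.2, 0, -1.4, 0], [0, 0, 0, -0.2, 0, -1.7, 0], [0, 0, 0, -0.2, 0, -1.8, 0], [0, 0, 0, -0.2, 0, -1.9, 0], [0, 0, 0, -0.2, 0, -1.9, 0]])

```text
time: 12.35
position: [0.5213, 0.3542, 0.0489]
tool_rot: [-1.767, -1.549, -0.919]
ft_force: [0.1, -0.0, -1.5]
grip_width: 0.688
grip_force: 3.5
```

Call:
carry_out(steps=[[0, 0, 0, 0, 0, 0, 0], [0, 0, 0, 0, 0, 0, 0], [0, 0, 0, 0, 0, 0, 0]])

```text
time: 12.65
position: [0.5212, 0.3541, 0.0487]
tool_rot: [-1.767, -1.549, -0.919]
ft_force: [-0.3, -0.7, -0.6]
grip_width: 0.69
grip_force: 34.9
```

Run:
```python
from h import *
s=ctrl.get_state();print(s["grip_width"],s["grip_force"],s["position"],s["ft_force"])
im2=grab("scene","s3.png");im=grab("wrist","w4.png")
a=im["pixels"];b=cv2.resize(im2["pixels"][190:270,420:500],None,fx=3,fy=3,interpolation=cv2.INTER_CUBIC)
c=np.zeros((420,800,3),np.uint8);c[:,:560]=a;c[:240,560:]=b
cv2.imwrite("pics/c2.png",c[...,::-1])
```

```text
0.6896380586009286 34.92858440615237 [0.52117942 0.35414206 0.04866448] [-0.25477016 -0.71764806 -0.61775676]
```

View pics/c2.png

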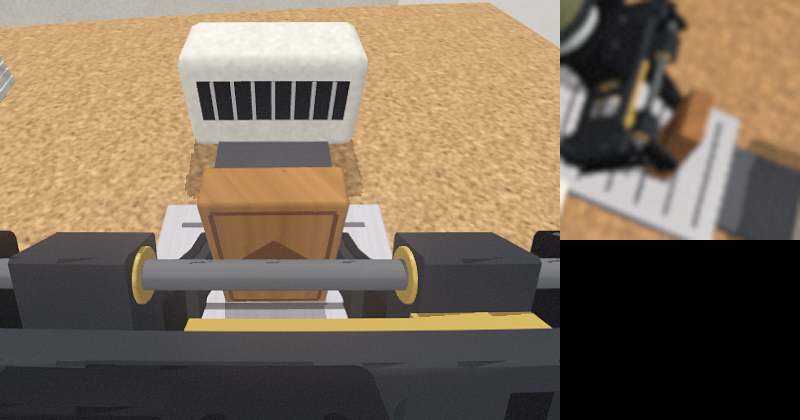

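Wrist picture: the mould (face (270,255), top edge at v≈170–212) is still held after the grip slackened for a moment. I'll compare the visible edges with an upright mould.

Run:
```python
from h import *
im=load("w4.png"); s=ctrl.get_state(); Rt=R.from_rotvec(s["tool_rot"]); g=s["position"]-Rt.apply([0,0,.019]); print("g",g)
c=g+.0137*PY
for dz in(-.045,.045):
  for dy in(-.011,.011):
    print(dz,dy,np.round(proj(im,[c+PY*dy+PX*dx+[0,0,dz] for dx in(-.03,.03)])).tolist())
```

```text
g [0.51909378 0.33873468 0.05953512]
-0.045 -0.011 [[225.0, 301.0], [326.0, 300.0]]
-0.045 0.011 [[228.0, 268.0], [323.0, 267.0]]
0.045 -0.011 [[196.0, 201.0], [355.0, 200.0]]
0.045 0.011 [[204.0, 161.0], [346.0, 161.0]]
```

Call:
carry_out(steps=[[0, 0, 0, 0, 0, -0.1, 0], [0, 0, 0, 0, 0, -0.1, 0], [0, 0, 0, 0, 0, -0.2, 0], [0, 0, 0, 0, 0, -0.2, 0]])

```text
time: 13.15
position: [0.5213, 0.3544, 0.048]
tool_rot: [-1.765, -1.547, -0.921]
ft_force: [-1.7, -3.7, 6.3]
grip_width: 0.688
grip_force: 34.9
```

Call:
carry_out(steps=[[0, 0, 0, 0, 0, 0, 0], [0, 0, 0, 0, 0, 0, 0], [0, 0, 0, 0, 0, 0, 0], [0, 0, 0, 0, 0, 0, 0.72], [0, 0, 0, 0, 0, 0, 0.76], [0, 0, 0, 0, 0, 0, 0.8], [0, 0, 0, 0, 0, 0, 0.8], [0, 0, 0, 0, 0, 0, 0.8]], squeeze=5)

```text
time: 13.95
position: [0.5209, 0.3541, 0.0463]
tool_rot: [-1.768, -1.549, -0.918]
ft_force: [0.7, 0.6, 0.1]
grip_width: 0.796
grip_force: 0.0
```

Run:
```python
from h import *
s=ctrl.get_state();print(s["grip_width"],s["grip_force"],s["position"],s["ft_force"])
im=grab("wrist","w5.png"); a=im["pixels"]
Rt=R.from_rotvec(s["tool_rot"]); g=s["position"]-Rt.apply([0,0,.019]); c=g+.0137*PY; c[2]=.057
for dz in(-.045,.045):
  for dy in(-.011,.011):
    P=np.round(proj(im,[c+PY*dy+PX*dx+[0,0,dz] for dx in(-.03,.03)])).astype(int); cv2.line(a,P[0].tolist(),P[1].tolist(),(0,255,0),1)
cv2.imwrite("pics/w5c.png",cv2.resize(a[130:330,130:420,::-1],None,fx=2,fy=2))
```

```text
0.7957935652119599 0.0 [0.52094886 0.35409093 0.0463184 ] [0.70564538 0.57174987 0.08258716]
```

View pics/w5c.png

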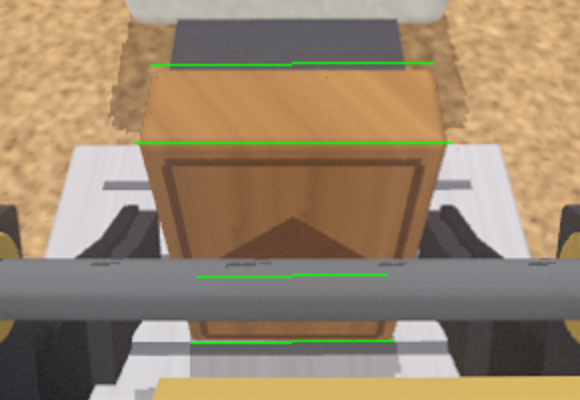

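The overlay matches an upright mould standing on the plate. I'll retract straight back along the tool.

Call:
carry_out(steps=[[0, 0, 0, -0.2, -1.6, 1.1, 0.8], [0, 0, 0, -0.5, -4, 2.8, 0.8], [0, 0, 0, -0.9, -7.3, 5.1, 0.8], [0, 0, 0, -1.4, -11.3, 7.9, 0.8], [0, 0, 0, -1.7, -15, 12, 1], [0, 0, 0, -1.7, -17, 16, 1], [0, 0, 0, -1.7, -17, 16, 1]])

```text
time: 14.7
position: [0.5086, 0.1797, 0.2131]
tool_rot: [-1.771, -1.548, -0.935]
ft_force: [-0.1, -0.1, 0.2]
grip_width: 0.96
grip_force: 0.0
```

Run:
```python
from h import *
s=ctrl.get_state();print(np.round(s["joint_positions"],2))
for b in (.15,0): print(to(*pick(.607,-.102,11),back=b))
```

```text
[-0.53  0.14  0.78  2.07 -1.1   1.36  0.6 ]
([-68.7, 65.8, -55.5, 17.2, -26.7, -7.6], 110.1)
([-68.7, 65.8, -55.5, 8.8, -28.4, -19.9], 110.1)
```

Call:
carry_out(steps=[[-5.3, 5.1, -4.3, 1.4, -2.2, 0, 1], [-10.6, 10.1, -8.5, 2.8, -4.4, 0, 1], [-15.9, 15.2, -12.8, 4.2, -6.6, 0, 1], [-21.1, 20.2, -17.1, 5.6, -8.8, 0, 1], [-26.4, 25.3, -21.3, 7, -11, 0, 1], [-31.7, 30.4, -25.6, 8.4, -13.2, 0, 1], [-37, 35.4, -29.9, 9.8, -15.4, 0, 1], [-42.3, 40.5, -34.2, 11.2, -17.6, 0, 1], [-47.6, 45.6, -38.4, 12.6, -19.8, 0, 1], [-52.8, 50.6, -42.7, 14, -22, 0, 1], [-58.1, 55.7, -47, 15.4, -24.2, -2, 1], [-63.4, 60.7, -51.2, 17, -26.7, -4, 1]])

```text
time: 15.9
position: [0.6754, -0.0812, 0.1659]
tool_rot: [-3.0, -0.427, 0.798]
ft_force: [1.4, 0.5, 0.6]
grip_width: 1.0
grip_force: 0.0
```

```bash
cat >> h.py <<'E'
def show(f,M):
    im=grab("wrist",f); hsv=cv2.cvtColor(im["pixels"],cv2.COLOR_RGB2HSV)
    return im
E
python3 - <<'E'
from h import *
s=ctrl.get_state();print(np.round(s["joint_positions"],2))
for b in (.13,.0): print(to(*pick(.607,-.102,11),back=b))
E
```

```text
[-0.34  0.99  0.92  0.9  -0.49  1.98 -0.91]
([-5.6, 4.6, -3.8, -0.6, -0.9, -4.5], 8.2)
([-5.6, 4.6, -3.8, -7.9, -2.3, -15.1], 8.2)
```

Call:
carry_out(steps=[[-5.6, 4.6, -3.8, -0.6, -0.9, -4.5, 1], [-5.6, 4.6, -3.8, -0.6, -0.9, -4.5, 1], [-5.6, 4.6, -3.8, -0.6, -0.9, -4.5, 1]])

```text
time: 16.2
position: [0.667, -0.0911, 0.1187]
tool_rot: [2.931, 0.285, -0.928]
ft_force: [0.1, -0.4, 1.1]
grip_width: 0.997
grip_force: 0.0
```

```bash
cat >> h.py <<'E'
def mould(im,x,y,z=.026,dbg=False):
    "brown blob nearest the expected top centre: min-area rectangle on the plane z (mm), long-axis azimuth"
    hsv=cv2.cvtColor(im["pixels"],cv2.COLOR_RGB2HSV); u=proj(im,[[x,y,z]])[0]
    m=((hsv[...,0]<=16)&(hsv[...,1]>125)&(hsv[...,2]<200)&(hsv[...,2]>50)).astype(np.uint8)
    m=cv2.morphologyEx(cv2.morphologyEx(m,cv2.MORPH_OPEN,np.ones((3,3))),cv2.MORPH_CLOSE,np.ones((7,7)))
    if dbg: print(u,hsv[tuple(u[::-1].astype(int))])
    cs=[c for c in cv2.findContours(m,0,1)[0] if cv2.contourArea(c)>150]
    c=max(cs,key=lambda c:cv2.pointPolygonTest(c,(float(u[0]),float(u[1])),True))
    P=onz(im,c.reshape(-1,2),z)[:,:2].astype(np.float32)*1000
    r=cv2.minAreaRect(P); b=cv2.boxPoints(r); e=b[1]-b[0]; f=b[2]-b[1]; e=e if np.linalg.norm(e)>np.linalg.norm(f) else f
    az=np.degrees(np.arctan2(e[1],e[0])); az=(az+90)%180-90
    return np.round(r[0]),np.round(sorted(r[1])),round(float(az),1)
E
python3 - <<'E'
from h import *
im=grab("wrist","w6.png"); print(mould(im,.607,-.102,dbg=True))
w=load("w3.png"); print("check w3 B",mould(w,.457,-.09,dbg=True)); print("A in w3",mould(w,.448,-.232))
s=grab("scene","s4.png")
for n,x,y in(("D",.607,-.102),("A",.448,-.232),("C",.469,-.375)): print(n,mould(s,x,y))
for b in (.13,.0): print(to(*pick(.607,-.102,11,z=.029),back=b))
E
```

```text
[273.59368291 196.87767021] [ 16 138 204]
(array([ 614., -102.]), array([ 58., 103.]), 8.3)
[271.44712126 190.7497255 ] [ 12 139 149]
check w3 B (array([463., -93.]), array([ 58., 103.]), -16.0)
A in w3 (array([ 453., -232.]), array([ 59., 105.]), 12.3)
D (array([ 552., -316.]), array([141., 284.]), 14.3)
A (array([ 453., -233.]), array([57., 98.]), 13.6)
C (array([ 552., -316.]), array([141., 284.]), 14.3)
([-0.2, 0.5, -0.0, 0.1, 0.2, -0.6], 0.5)
([-0.2, 0.5, -0.0, -7.3, -1.2, -11.3], 0.5)
```

Call:
carry_out(steps=[[0, 0, -2.5, -2, -0.3, -3, 1], [0, 0, -2.5, -4, -0.6, -6, 1], [0, 0, -2.5, -5.5, -0.9, -9, 1], [0, 0, -2.5, -6.6, -1.1, -10.4, 1], [0, 0, -2.5, -7.3, -1.2, -11.3, 1], [0, 0, -2.5, -7.3, -1.2, -11.3, 1], [0, 0, -2.5, -7.3, -1.2, -11.3, 0], [0, 0, -2.5, -7.3, -1.2, -11.3, 0], [0, 0, -2.5, -7.3, -1.2, -11.3, 0], [0, 0, -2.5, -7.3, -1.2, -11.3, 0], [0, 0, -2.5, -7.3, -1.2, -11.3, 0]], squeeze=35)

```text
time: 17.4
position: [0.5956, -0.1044, 0.0097]
tool_rot: [2.948, 0.218, -0.924]
ft_force: [0.9, 0.2, 6.5]
grip_width: 0.687
grip_force: 37.2
```

Call:
carry_out(steps=[[0, 0, 0, 0, 0, 1, 0], [0, 0, 0, 0, 0, 4, 0], [0, 0, 0, 0, 0, 8, 0], [0, 0, 0, 0, 0, 12, 0], [0, 0, 0, 0, 0, 16, 0], [0, 0, 0, 0, 0, 18, 0], [0, 0, 0, 0, 0, 18, 0]])

```text
time: 18.1
position: [0.5962, -0.1046, 0.1913]
tool_rot: [2.95, 0.218, -0.917]
ft_force: [-0.2, -0.9, -0.8]
grip_width: 0.687
grip_force: 35.0
```

Run:
```python
from h import *
s=ctrl.get_state();print(np.round(s["joint_positions"],2),s["grip_width"])
for h in(.18,.06): print(to(*place(0,.037,h)))
```

```text
[-0.44  0.9   1.    1.1  -0.39  1.98 -0.95] 0.6867502222340895
([67.8, -66.4, 57.7, -8.7, 37.8, -1.0], 111.1)
([67.8, -66.4, 57.7, -8.7, 37.8, -13.0], 111.1)
```

Call:
carry_out(steps=[[5.2, -5.1, 4.4, -0.7, 2.6, 0, 0], [10.4, -10.2, 8.9, -1.4, 5.2, 0, 0], [15.6, -15.3, 13.3, -2.1, 7.8, 0, 0], [20.9, -20.4, 17.8, -2.8, 10.4, 0, 0], [26.1, -25.5, 22.2, -3.5, 13, 0, 0], [31.3, -30.6, 26.6, -4.2, 15.6, 0, 0], [36.5, -35.8, 31.1, -4.9, 18.2, 0, 0], [41.7, -40.9, 35.5, -5.6, 20.8, 0, 0], [46.9, -46, 39.9, -6.3, 23.4, 0, 0], [52.2, -51.1, 44.4, -7, 26, 0, 0], [57.4, -56.2, 48.8, -7.7, 28.6, 0, 0], [62.6, -61.3, 53.3, -8.5, 31.2, 0, 0]])

```text
time: 19.3
position: [0.5087, 0.2093, 0.1874]
tool_rot: [-1.91, -1.503, -0.804]
ft_force: [-0.6, 1.5, -1.0]
grip_width: 0.686
grip_force: 35.0
```

Run:
```python
from h import *
s=ctrl.get_state();print(np.round(s["joint_positions"],2),s["grip_width"])
for h in(.16,.055): print(to(*place(0,.037,h)))
```

```text
[-0.7   0.12  0.83  2.08 -1.03  1.23  0.4 ] 0.6861249267022311
([5.3, -5.0, 4.2, 0.1, 6.4, -2.6], 8.4)
([5.3, -5.0, 4.2, 0.1, 6.4, -13.1], 8.4)
```

Call:
carry_out(steps=[[5.3, -5, 4.2, 0.1, 3, -1, 0], [5.3, -5, 4.2, 0.1, 6.4, -3, 0], [5.3, -5, 4.2, 0.1, 6.4, -6, 0], [5.3, -5, 4.2, 0.1, 6.4, -9, 0], [5.3, -5, 4.2, 0.1, 6.4, -11.5, 0], [5.3, -5, 4.2, 0.1, 6.4, -12.8, 0], [5.3, -5, 4.2, 0.1, 6.4, -13.4, 0], [5.3, -5, 4.2, 0.1, 6.4, -13.6, 0], [5.3, -5, 4.2, 0.1, 6.4, -13.6, 0], [5.3, -5, 4.2, 0.1, 6.4, -13.6, 0]])

```text
time: 20.3
position: [0.5115, 0.2721, 0.0533]
tool_rot: [-1.767, -1.55, -0.916]
ft_force: [-0.4, 0.8, -0.6]
grip_width: 0.689
grip_force: 35.0
```

Run:
```python
from h import *
s=ctrl.get_state();print(np.round(s["joint_positions"],2),s["grip_width"],s["grip_force"])
for h in(.05,.045): print(to(*place(0,.037,h)))
```

```text
[-0.62  0.47  0.69  2.16 -1.46  1.25  0.89] 0.6890314452023651 34.99994890065864
([0.1, -0.1, 0.1, -0.2, 0.1, -0.2], 0.2)
([0.1, -0.1, 0.1, -0.2, 0.1, -0.7], 0.2)
```

Call:
carry_out(steps=[[0, 0, 0, 0, 0, -0.2, 0], [0, 0, 0, 0, 0, -0.4, 0], [0, 0, 0, 0, 0, -0.5, 0], [0, 0, 0, 0, 0, -0.5, 0]])

```text
time: 20.7
position: [0.5111, 0.2721, 0.0476]
tool_rot: [-1.768, -1.55, -0.914]
ft_force: [0.0, 0.0, -1.5]
grip_width: 0.686
grip_force: 35.0
```

Call:
carry_out(steps=[[0, 0, 0, 0, 0, -0.1, 0], [0, 0, 0, 0, 0, -0.2, 0], [0, 0, 0, 0, 0, -0.3, 0], [0, 0, 0, 0, 0, -0.3, 0]])

```text
time: 21.1
position: [0.5115, 0.2726, 0.0472]
tool_rot: [-1.763, -1.548, -0.919]
ft_force: [-4.4, -4.4, 10.8]
grip_width: 0.685
grip_force: 35.0
```

Call:
carry_out(steps=[[0, 0, 0, 0, 0, 0.2, 0], [0, 0, 0, 0, 0, 0.1, 0], [0, 0, 0, 0, 0, 0.1, 0], [0, 0, 0, 0, 0, 0.1, 0.72], [0, 0, 0, 0, 0, 0.1, 0.76], [0, 0, 0, 0, 0, 0.1, 0.8], [0, 0, 0, 0, 0, 0.1, 0.8], [0, 0, 0, 0, 0, 0.1, 0.8]], squeeze=5)

```text
time: 21.9
position: [0.5111, 0.2721, 0.0454]
tool_rot: [-1.768, -1.55, -0.914]
ft_force: [0.5, -0.4, 0.1]
grip_width: 0.791
grip_force: 0.0
```

Call:
carry_out(steps=[[0, 0, 0, -0.2, -1.6, 1.1, 0.8], [0, 0, 0, -0.5, -4, 2.8, 0.8], [0, 0, 0, -0.9, -7.3, 5.1, 0.8], [0, 0, 0, -1.4, -11.3, 7.9, 0.8], [0, 0, 0, -1.7, -15, 12, 1], [0, 0, 0, -1.7, -17, 16, 1], [0, 0, 0, -1.7, -17, 16, 1]])

```text
time: 22.6
position: [0.4978, 0.0973, 0.2113]
tool_rot: [-1.772, -1.551, -0.929]
ft_force: [0.4, -1.2, 0.2]
grip_width: 0.961
grip_force: 0.0
```

Run:
```python
from h import *
s=ctrl.get_state();print(np.round(s["joint_positions"],2))
im=grab("wrist","w7.png"); a=im["pixels"]
cv2.imwrite("pics/w7c.png",a[...,::-1])
w=load("s4.png")
im=grab("scene","s5.png")
for n,x,y in(("A",.448,-.232),("C",.469,-.375)): print(n,mould(im,x,y))
for b in (.15,0): print(to(*pick(.448,-.232,12.5),back=b))
```

```text
[-0.48  0.22  0.92  2.04 -1.06  1.52  0.71]
A (array([ 454., -233.]), array([58., 97.]), 12.7)
C (array([ 472., -377.]), array([62., 98.]), 9.6)
([-69.7, 63.9, -54.4, 2.7, -31.7, -6.9], 109.1)
([-69.7, 63.9, -54.4, -5.7, -33.6, -19.2], 109.1)
```

View pics/w7c.png

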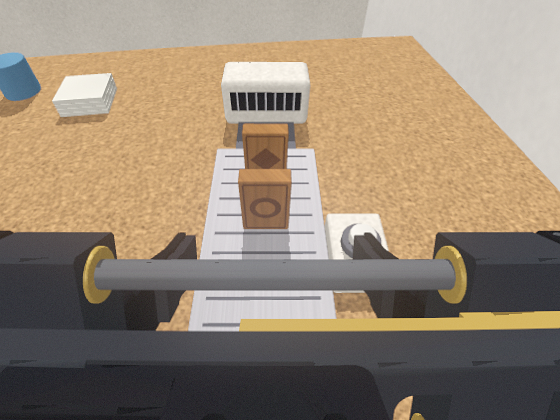

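Both moulds stand on the plate, B at (266,150) and D at (265,200). Next is A, which is still in place.

Call:
carry_out(steps=[[-5.4, 4.9, -4.2, 0.5, -2.6, 0, 1], [-10.7, 9.8, -8.4, 1, -5.2, 0, 1], [-16.1, 14.7, -12.6, 1.5, -7.8, 0, 1], [-21.4, 19.7, -16.7, 2, -10.4, 0, 1], [-26.8, 24.6, -20.9, 2.5, -13, 0, 1], [-32.2, 29.5, -25.1, 2.7, -15.6, 0, 1], [-37.5, 34.4, -29.3, 2.7, -18.2, 0, 1], [-42.9, 39.3, -33.5, 2.7, -20.8, 0, 1], [-48.2, 44.2, -37.7, 2.7, -23.4, 0, 1], [-53.6, 49.2, -41.8, 2.7, -26, 0, 1], [-59, 54.1, -46, 2.7, -28.6, -2, 1], [-64.3, 59, -50.2, 2.7, -31.7, -4, 1]])

```text
time: 23.9
position: [0.5221, -0.2131, 0.1632]
tool_rot: [2.996, 0.472, -0.796]
ft_force: [0.7, 0.5, 0.5]
grip_width: 1.0
grip_force: 0.0
```

Call:
carry_out(steps=[[-5.4, 4.9, -4.2, 0, 0, -3, 1], [-5.4, 4.9, -4.2, 0, 0, -3, 1], [-5.4, 4.9, -4.2, 0, 0, -3, 1]])

```text
time: 24.2
position: [0.5204, -0.2136, 0.1333]
tool_rot: [2.919, 0.322, -0.928]
ft_force: [0.7, -0.5, 1.2]
grip_width: 0.997
grip_force: 0.0
```

Run:
```python
from h import *
s=ctrl.get_state();print(np.round(s["joint_positions"],2))
im=grab("wrist","w8.png"); print(mould(im,.448,-.232,dbg=True))
for b in (.08,0): print(to(*pick(.448,-.232,12.5,z=.03),back=b))
```

```text
[-0.45  0.9   1.11  1.37 -0.34  1.75 -0.7 ]
[277.15538951 194.45541438] [ 12 141 154]
(array([ 453., -232.]), array([ 58., 105.]), 12.7)
([-0.1, 0.0, 0.1, -3.9, -1.0, -5.6], 0.2)
([-0.1, 0.0, 0.1, -8.3, -2.0, -12.2], 0.2)
```

Call:
carry_out(steps=[[0, 0, 0, -2, -0.5, -3, 1], [0, 0, 0, -4, -1, -6, 1], [0, 0, 0, -6, -1.5, -9, 1], [0, 0, 0, -7.4, -1.8, -11, 1], [0, 0, 0, -8.3, -2, -12.2, 1], [0, 0, 0, -8.3, -2, -12.2, 1], [0, 0, 0, -8.3, -2, -12.2, 0], [0, 0, 0, -8.3, -2, -12.2, 0], [0, 0, 0, -8.3, -2, -12.2, 0], [0, 0, 0, -8.3, -2, -12.2, 0], [0, 0, 0, -8.3, -2, -12.2, 0]], squeeze=35)

```text
time: 25.35
position: [0.4388, -0.235, 0.0139]
tool_rot: [2.92, 0.316, -0.919]
ft_force: [1.4, -0.0, 2.1]
grip_width: 0.687
grip_force: 35.0
```

Call:
carry_out(steps=[[0, 0, 0, 0, 0, 1, 0], [0, 0, 0, 0, 0, 4, 0], [0, 0, 0, 1, 0, 8, 0], [0, 0, 0, 3, 0, 12, 0], [0, 0, 0, 5, 0, 16, 0], [0, 0, 0, 6, 0, 18, 0], [0, 0, 0, 6, 0, 18, 0]])

```text
time: 26.05
position: [0.5001, -0.236, 0.1966]
tool_rot: [2.92, 0.316, -0.912]
ft_force: [-0.5, -0.2, -1.6]
grip_width: 0.688
grip_force: 35.0
```

Run:
```python
from h import *
s=ctrl.get_state();print(np.round(s["joint_positions"],2),s["grip_width"])
for h in(.18,.06): print(to(*place(0,-.048,h)))
```

```text
[-0.45  0.82  1.15  1.36 -0.27  1.8  -0.66] 0.6883056402048731
([69.8, -63.7, 54.8, -0.1, 42.5, -1.6], 109.2)
([69.8, -63.7, 54.8, -0.1, 42.5, -13.6], 109.2)
```

Grasp z is about 0.029, so the mould's middle will be at y≈-0.034 on the plate.

Call:
carry_out(steps=[[5.4, -4.9, 4.2, 0, 3, 0, 0], [10.7, -9.8, 8.4, 0, 6, 0, 0], [16.1, -14.7, 12.6, 0, 9, 0, 0], [21.5, -19.6, 16.9, 0, 12, 0, 0], [26.8, -24.5, 21.1, 0, 15, 0, 0], [32.2, -29.4, 25.3, 0, 18, 0, 0], [37.6, -34.3, 29.5, 0, 21, 0, 0], [43, -39.2, 33.7, 0, 24, 0, 0], [48.3, -44.1, 37.9, 0, 27, 0, 0], [53.7, -49, 42.2, 0, 30, 0, 0], [59.1, -53.9, 46.4, 0, 33, 0, 0], [64.4, -58.8, 50.6, 0, 36, 0, 0]])

```text
time: 27.25
position: [0.4965, 0.1261, 0.1929]
tool_rot: [-1.906, -1.511, -0.803]
ft_force: [0.8, 1.1, -1.4]
grip_width: 0.686
grip_force: 35.0
```

Run:
```python
from h import *
s=ctrl.get_state();print(np.round(s["joint_positions"],2),s["grip_width"])
for h in(.16,.05): print(to(*place(0,-.048,h)))
```

```text
[-0.67  0.15  1.    2.07 -0.99  1.38  0.51] 0.6861772144410397
([5.4, -4.9, 3.9, 0.2, 6.3, -3.2], 8.2)
([5.4, -4.9, 3.9, 0.2, 6.3, -14.2], 8.2)
```

Call:
carry_out(steps=[[5.4, -4.9, 3.9, 0.2, 3, -1, 0], [5.4, -4.9, 3.9, 0.2, 6.3, -3, 0], [5.4, -4.9, 3.9, 0.2, 6.3, -6, 0], [5.4, -4.9, 3.9, 0.2, 6.3, -9, 0], [5.4, -4.9, 3.9, 0.2, 6.3, -11.8, 0], [5.4, -4.9, 3.9, 0.2, 6.3, -13.4, 0], [5.4, -4.9, 3.9, 0.2, 6.3, -14, 0], [5.4, -4.9, 3.9, 0.2, 6.3, -14.2, 0], [5.4, -4.9, 3.9, 0.2, 6.3, -14.2, 0], [5.4, -4.9, 3.9, 0.2, 6.3, -14.2, 0]])

```text
time: 28.25
position: [0.4994, 0.1882, 0.0516]
tool_rot: [-1.768, -1.552, -0.913]
ft_force: [-1.6, 0.1, 1.0]
grip_width: 0.685
grip_force: 35.0
```

Call:
carry_out(steps=[[0, 0, 0, 0, 0, -0.2, 0], [0, 0, 0, 0, 0, -0.3, 0], [0, 0, 0, 0, 0, -0.3, 0]])

```text
time: 28.55
position: [0.4996, 0.1883, 0.0514]
tool_rot: [-1.763, -1.549, -0.918]
ft_force: [-7.9, -5.8, 15.4]
grip_width: 0.687
grip_force: 35.0
```

Call:
carry_out(steps=[[0, 0, 0, 0, 0, 0.3, 0], [0, 0, 0, 0, 0, 0.2, 0], [0, 0, 0, 0, 0, 0.2, 0], [0, 0, 0, 0, 0, 0.2, 0.72], [0, 0, 0, 0, 0, 0.2, 0.76], [0, 0, 0, 0, 0, 0.2, 0.8], [0, 0, 0, 0, 0, 0.2, 0.8], [0, 0, 0, 0, 0, 0.2, 0.8]], squeeze=5)

```text
time: 29.35
position: [0.5001, 0.1881, 0.0504]
tool_rot: [-1.768, -1.552, -0.914]
ft_force: [-0.7, -0.6, -1.0]
grip_width: 0.798
grip_force: 0.0
```

Call:
carry_out(steps=[[0, 0, 0, -0.2, -1.6, 1.1, 0.8], [0, 0, 0, -0.5, -4, 2.8, 0.8], [0, 0, 0, -0.9, -7.3, 5.1, 0.8], [0, 0, 0, -1.4, -11.3, 7.9, 0.8], [0, 0, 0, -1.7, -15, 12, 1], [0, 0, 0, -1.7, -17, 16, 1], [0, 0, 0, -1.7, -17, 16, 1]])

```text
time: 30.05
position: [0.4858, 0.013, 0.2157]
tool_rot: [-1.773, -1.555, -0.926]
ft_force: [-0.3, -0.3, 0.5]
grip_width: 0.962
grip_force: 0.0
```

Run:
```python
from h import *
s=ctrl.get_state();print(np.round(s["joint_positions"],2))
im=grab("wrist","w9.png"); c=PC+PY*-.034+[0,0,.09]; print("A top",mould(im,*c[:2],z=.102)); print("want",np.round(c*1000))
im=grab("scene","s6.png")
for n,x,y in(("C",.469,-.375),): print(n,mould(im,x,y))
for b in (.15,0): print(to(*pick(.469,-.375,10.5),back=b))
```

```text
[-0.38  0.33  1.04  1.97 -1.04  1.71  0.84]
A top (array([492., 188.]), array([17., 43.]), -18.6)
want [499. 187. 102.]
C (array([ 472., -377.]), array([61., 97.]), 10.2)
([-68.7, 65.2, -56.0, 5.9, -37.9, -7.4], 110.1)
([-68.7, 65.2, -56.0, -2.5, -39.4, -19.7], 110.1)
```

Call:
carry_out(steps=[[-5.3, 5, -4.3, 0.5, -3, 0, 1], [-10.6, 10, -8.6, 1, -6, 0, 1], [-15.9, 15, -12.9, 1.5, -9, 0, 1], [-21.1, 20.1, -17.2, 2, -12, 0, 1], [-26.4, 25.1, -21.5, 2.5, -15, 0, 1], [-31.7, 30.1, -25.8, 3, -18, 0, 1], [-37, 35.1, -30.2, 3.5, -21, 0, 1], [-42.3, 40.1, -34.5, 4, -24, 0, 1], [-47.6, 45.1, -38.8, 4.5, -27, 0, 1], [-52.8, 50.2, -43.1, 5, -30, 0, 1], [-58.1, 55.2, -47.4, 5.5, -33, 0, 1], [-63.4, 60.2, -51.7, 5.9, -36, -2, 1]])

```text
time: 31.35
position: [0.5436, -0.3419, 0.1905]
tool_rot: [-3.008, -0.422, 0.795]
ft_force: [-0.1, -0.3, 1.1]
grip_width: 1.0
grip_force: 0.0
```

Call:
carry_out(steps=[[-5.3, 5, -4.3, 0, -1.9, -4, 1], [-5.3, 5, -4.3, 0, -1.9, -5.4, 1], [-5.3, 5, -4.3, 0, -1.9, -5.4, 1], [-5.3, 5, -4.3, 0, -1.9, -5.4, 1]])

```text
time: 31.75
position: [0.5417, -0.3606, 0.1382]
tool_rot: [2.936, 0.268, -0.922]
ft_force: [-0.2, -0.0, 1.5]
grip_width: 1.002
grip_force: 0.0
```

Run:
```python
from h import *
s=ctrl.get_state();print(np.round(s["joint_positions"],2))
im=grab("wrist","w10.png"); print(mould(im,.469,-.375,dbg=True))
for b in (.08,0): print(to(*pick(.469,-.375,10.5,z=.03),back=b))
im=grab("scene","s7.png"); cv2.imwrite("pics/s7c.png",cv2.resize(im["pixels"][140:300,140:500,::-1],None,fx=2.2,fy=2.2,interpolation=cv2.INTER_CUBIC))
```

```text
[-0.18  1.07  1.19  1.13 -0.43  1.81 -0.52]
[275.46161418 191.07000771] [ 15 143 155]
(array([ 474., -378.]), array([ 59., 103.]), 10.1)
([-0.1, 0.3, 0.1, -3.9, -0.8, -6.0], 0.3)
([-0.1, 0.3, 0.1, -8.4, -1.6, -12.5], 0.3)
```

View pics/s7c.png

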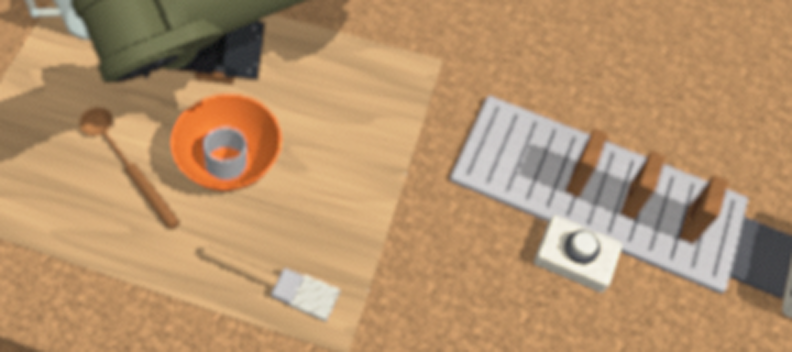

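Three moulds stand well apart at (585,165), (645,185) and (708,210); the ring is still in the bowl. Now the last mould, C.

Call:
carry_out(steps=[[0, 0, 0, -2, -0.5, -3, 1], [0, 0, 0, -4, -1, -6, 1], [0, 0, 0, -6, -1.5, -9, 1], [0, 0, 0, -7.4, -1.7, -11, 1], [0, 0, 0, -8.3, -1.8, -12.5, 1], [0, 0, 0, -8.3, -1.8, -12.5, 1], [0, 0, 0, -8.3, -1.8, -12.5, 0], [0, 0, 0, -8.3, -1.8, -12.5, 0], [0, 0, 0, -8.3, -1.8, -12.5, 0], [0, 0, 0, -8.3, -1.8, -12.5, 0], [0, 0, 0, -8.3, -1.8, -12.5, 0]], squeeze=35)

```text
time: 32.95
position: [0.4598, -0.3793, 0.0122]
tool_rot: [2.934, 0.268, -0.922]
ft_force: [1.6, -0.5, 2.8]
grip_width: 0.687
grip_force: 35.0
```

Call:
carry_out(steps=[[0, 0, 0, 0, 0, 1, 0], [0, 0, 0, 0, 0, 4, 0], [0, 0, 0, 0, 0, 8, 0], [0, 0, 0, 2, 0, 12, 0], [0, 0, 0, 3, 0, 16, 0], [0, 0, 0, 3, 0, 18, 0], [0, 0, 0, 3, 0, 18, 0]])

```text
time: 33.65
position: [0.4891, -0.3803, 0.1946]
tool_rot: [2.934, 0.265, -0.918]
ft_force: [-0.6, -0.5, -1.4]
grip_width: 0.684
grip_force: 35.0
```

Run:
```python
from h import *
s=ctrl.get_state();print(np.round(s["joint_positions"],2),s["grip_width"])
for h in(.18,.06): print(to(*place(0,-.133,h)))
```

```text
[-0.19  0.94  1.19  1.22 -0.31  1.79 -0.48] 0.6838909175874899
([68.9, -65.2, 56.3, -0.1, 48.5, -1.4], 110.3)
([68.9, -65.2, 56.3, -0.1, 48.5, -13.4], 110.3)
```

Call:
carry_out(steps=[[5.3, -5, 4.3, 0, 3.4, 0, 0], [10.6, -10, 8.7, 0, 6.8, 0, 0], [15.9, -15, 13, 0, 10.2, 0, 0], [21.2, -20.1, 17.3, 0, 13.6, 0, 0], [26.5, -25.1, 21.7, 0, 17, 0, 0], [31.8, -30.1, 26, 0, 20.4, 0, 0], [37.1, -35.1, 30.3, 0, 23.8, 0, 0], [42.4, -40.1, 34.6, 0, 27.2, 0, 0], [47.7, -45.1, 39, 0, 30.6, 0, 0], [53, -50.2, 43.3, 0, 34, 0, 0], [58.3, -55.2, 47.6, 0, 37.4, 0, 0], [63.6, -60.2, 52, 0, 41, 0, 0]])

```text
time: 34.85
position: [0.4874, 0.0326, 0.1901]
tool_rot: [-1.907, -1.506, -0.805]
ft_force: [0.2, 0.4, -2.5]
grip_width: 0.681
grip_force: 35.0
```

Run:
```python
from h import *
s=ctrl.get_state();print(np.round(s["joint_positions"],2),s["grip_width"])
for h in(.16,.053): print(to(*place(0,-.133,h)))
```

```text
[-0.38  0.24  0.92  2.   -0.95  1.53  0.65] 0.6809036521146531
([5.2, -4.9, 4.1, 0.1, 7.2, -2.9], 8.2)
([5.2, -4.9, 4.1, 0.1, 7.2, -13.6], 8.2)
```

Call:
carry_out(steps=[[5.2, -4.9, 4.1, 0.1, 4, -1, 0], [5.2, -4.9, 4.1, 0.1, 7.2, -3, 0], [5.2, -4.9, 4.1, 0.1, 7.2, -6, 0], [5.2, -4.9, 4.1, 0.1, 7.2, -9, 0], [5.2, -4.9, 4.1, 0.1, 7.2, -11.5, 0], [5.2, -4.9, 4.1, 0.1, 7.2, -13, 0], [5.2, -4.9, 4.1, 0.1, 7.2, -13.6, 0], [5.2, -4.9, 4.1, 0.1, 7.2, -13.6, 0], [5.2, -4.9, 4.1, 0.1, 7.2, -13.6, 0]])

```text
time: 35.75
position: [0.4894, 0.1031, 0.0548]
tool_rot: [-1.768, -1.553, -0.912]
ft_force: [0.4, -0.3, 0.0]
grip_width: 0.689
grip_force: 35.0
```

Call:
carry_out(steps=[[0, 0, 0, 0, 0, -0.2, 0], [0, 0, 0, 0, 0, -0.3, 0], [0, 0, 0, 0, 0, -0.3, 0]])

```text
time: 36.05
position: [0.4902, 0.1032, 0.0529]
tool_rot: [-1.766, -1.554, -0.915]
ft_force: [-0.3, -0.2, 0.5]
grip_width: 0.685
grip_force: 35.0
```

Call:
carry_out(steps=[[0, 0, 0, 0, 0, -0.1, 0], [0, 0, 0, 0, 0, -0.2, 0], [0, 0, 0, 0, 0, -0.3, 0], [0, 0, 0, 0, 0, -0.3, 0]])

```text
time: 36.45
position: [0.4902, 0.1032, 0.0528]
tool_rot: [-1.762, -1.552, -0.919]
ft_force: [-6.1, -4.8, 14.5]
grip_width: 0.683
grip_force: 35.0
```

Contact. I'll ease off, release and retract.

Call:
carry_out(steps=[[0, 0, 0, 0, 0, 0.3, 0], [0, 0, 0, 0, 0, 0.2, 0], [0, 0, 0, 0, 0, 0.2, 0], [0, 0, 0, 0, 0, 0.2, 0.72], [0, 0, 0, 0, 0, 0.2, 0.76], [0, 0, 0, 0, 0, 0.2, 0.8], [0, 0, 0, 0, 0, 0.2, 0.8], [0, 0, 0, 0, 0, 0.2, 0.8]], squeeze=5)

```text
time: 37.25
position: [0.4901, 0.1032, 0.0514]
tool_rot: [-1.767, -1.554, -0.914]
ft_force: [-0.0, 0.2, 0.1]
grip_width: 0.796
grip_force: 0.0
```

Call:
carry_out(steps=[[0, 0, 0, -0.2, -1.6, 1.1, 0.8], [0, 0, 0, -0.5, -4, 2.8, 0.8], [0, 0, 0, -0.9, -7.3, 5.1, 0.8], [0, 0, 0, -1.4, -11.3, 7.9, 0.8], [0, 0, 0, -1, -13, 12, 0.5], [0, 0, 0, 2, -13, 16, 0], [0, 0, 0, 2, -13, 16, 0]])

```text
time: 37.95
position: [0.5144, -0.0282, 0.2167]
tool_rot: [-1.766, -1.563, -0.923]
ft_force: [0.2, 0.3, 0.2]
grip_width: 0.615
grip_force: 0.0
```

Run:
```python
from h import *
s=ctrl.get_state();print(np.round(s["joint_positions"],2),s["grip_width"])
im=grab("side","d2.png"); im2=grab("scene","s8.png")
a=cv2.resize(im["pixels"][110:240,90:240],None,fx=2.5,fy=2.5,interpolation=cv2.INTER_CUBIC);b=cv2.resize(im2["pixels"][160:290,330:500],None,fx=2.5,fy=2.5,interpolation=cv2.INTER_CUBIC)
cv2.imwrite("pics/c3.png",np.hstack([a,b])[...,::-1])
# button: bright cap in scene and side
for i,box in((im2,(385,235,425,275)),(im,(180,165,220,200))):
    g=cv2.cvtColor(i["pixels"],cv2.COLOR_RGB2GRAY); x0,y0,x1,y1=box; print(g[y0:y1:4,x0:x1:3])
```

```text
[-0.19  0.41  0.9   1.85 -1.04  1.76  0.85] 0.6146353903934171
[[203 201 203 200 182 183 201 202 157 201 169 135 110  71]
 [112 141 214 229 209 202 198 185 177 202 202 149 200 175]
 [108 129 237 236 237 238 222 203 202 200 194 169 204 202]
 [112 202 237 211 138 113 234 236 218 230 219 205 201 199]
 [133 235 238 183  78 141 237 237 240 180 240 237 232 202]
 [201 238 238 228 115  87 133 189 148 187 236 238 205 123]
 [140 149 197 231 239 206 130 118 211 237 236 239 155 153]
 [152 142 137 137 149 186 230 236 236 238 236 220 149 152]
 [155 153 140 149 149 131 138 142 177 227 241 163 150 149]
 [158 143 144 154 155 152 157 156 141 140 160 144 143 151]]
[[ 90  87  54  89  89  91  94  93  93  92  92  91  92  95]
 [ 90  92  97  92  90  94  90  87  92  91  93  89  94  93]
 [ 93  92  90  94  90 120 137 127  93  91  93  91  91  95]
 [ 91  87 111 135  87 111 115  98  65 101  92  89  92  89]
 [ 75  61  60 133  82  48  50  46  54 137 125  90  88  89]
 [ 50  52  54 101 140 144 140 137 139 134 122 111  89  92]
 [ 43  45  57  90 105 114 107 102 102 102 100  97  93  90]
 [ 42  53  51  85 122 107 101 101  96  89  71  68  77  94]
 [ 52  57  55  71 119 123  96  63  74  83  89  92  93  91]]
```

View pics/c3.png

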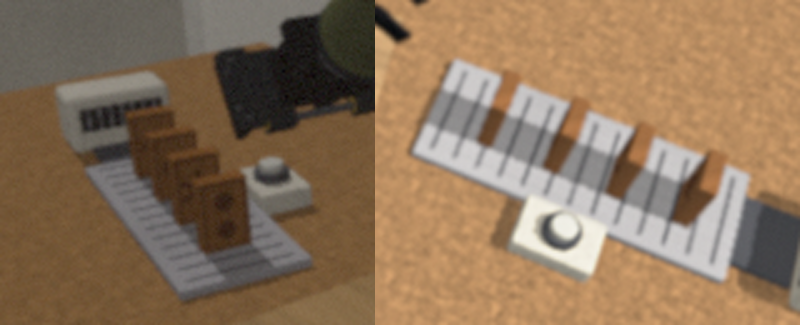

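All four moulds stand upright and separate; the button cap is at scene (406,251) and side (198,175). I'll locate it from both views.

Run:
```python
from h import *
a,b=load("s8.png"),load("d2.png")
o1,d1=rays(a,[(406,250.8)]);o2,d2=rays(b,[(198,175.2)]);d1,d2=d1[0],d2[0]
t=np.linalg.lstsq(np.c_[d1,-d2],o2-o1,rcond=None)[0]; p,q=o1+t[0]*d1,o2+t[1]*d2; print(p,q)
P=(p+q)/2; print("local",(P-PC)@PX,(P-PC)@PY, "console mid",PC+PX*.116)
Rt=tool(0,0,82.7); s=ctrl.get_state(); d=(Rt*R.from_rotvec(s["tool_rot"]).inv()).as_rotvec(degrees=True)
print(np.round(d,1),np.linalg.norm(d),np.round((P-s["position"])*100,1))
```

```text
[0.6204423  0.20743915 0.04724451] [0.62026285 0.2076012  0.04737498]
local 0.11812569046736562 0.0015317889152811313 console mid [0.618072 0.206268 0.012   ]
[-47.7 -36.8  82.4] 102.1144135927849 [ 11.   23.4 -16.5]
```

Call:
carry_out(steps=[[-4, -3.1, 6.9, 1, 0, 2, 0], [-8, -6.1, 13.7, 2, 0, 4, 0], [-11.9, -9.2, 20.6, 4, 0, 5, 0], [-15.9, -12.3, 27.5, 6, 2, 5, 0], [-19.9, -15.3, 34.3, 8, 4, 5, 0], [-23.9, -18.4, 41.2, 10, 6, 5, 0], [-27.8, -21.5, 48.1, 11, 9, 5, 0], [-31.8, -24.5, 54.9, 11, 12, 5, 0], [-35.8, -27.6, 61.8, 11, 15, 5, 0], [-39.8, -30.7, 68.7, 11, 18, 5, 0], [-43.7, -33.7, 75.5, 11, 21, 5, 0], [-47.7, -36.8, 82.4, 11, 23.4, 5, 0]])

```text
time: 39.25
position: [0.6188, 0.2093, 0.2594]
tool_rot: [-0.192, -3.133, 0.006]
ft_force: [0.1, -0.4, -0.6]
grip_width: 0.003
grip_force: 0.0
```

Call:
carry_out(steps=[[0, 0, 0, 0, 0, -4, 0], [0, 0, 0, 0, 0, -8, 0], [0, 0, 0, 0, 0, -11, 0], [0, 0, 0, 0, 0, -11, 0], [0, 0, 0, 0, 0, -11, 0]])

```text
time: 39.75
position: [0.6193, 0.2066, 0.1506]
tool_rot: [-0.203, -3.131, 0.002]
ft_force: [-0.3, 0.4, 1.7]
grip_width: 0.008
grip_force: 0.0
```

Run:
```python
from h import *
s=ctrl.get_state();print(np.round(s["joint_positions"],2),s["grip_width"],R.from_rotvec(s["tool_rot"]).as_matrix()[:,2],np.round((np.array([.6203,.2073,.047])-s["position"])*100,1))
```

```text
[-0.88  0.43  0.68  1.55 -0.28  1.26  1.28] 0.007838822516844302 [-0.0042358  -0.00125226 -0.99999024] [  0.1   0.1 -10.4]
```

Call:
carry_out(steps=[[0, 0, 0, 0.1, 0.1, -4, 0], [0, 0, 0, 0.1, 0.1, -8, 0], [0, 0, 0, 0.1, 0.1, -9.8, 0], [0, 0, 0, 0.1, 0.1, -10.3, 0], [0, 0, 0, 0.1, 0.1, -10.7, 0], [0, 0, 0, 0.1, 0.1, -11, 0], [0, 0, 0, 0.1, 0.1, -11.1, 0], [0, 0, 0, 0.1, 0.1, -11.2, 0], [0, 0, 0, 0.1, 0.1, -11.2, 0]])

```text
time: 40.65
position: [0.622, 0.2081, 0.0461]
tool_rot: [-0.204, -3.134, -0.005]
ft_force: [-12.8, -3.3, 25.8]
grip_width: 0.003
grip_force: 12.5
```

Call:
carry_out(steps=[[0, 0, 0, 0, 0, 0.7, 0], [0, 0, 0, 0, 0, 0.7, 0], [0, 0, 0, 0, 0, 0.7, 0]])

```text
time: 40.95
position: [0.6235, 0.2086, 0.0492]
tool_rot: [0.204, 3.132, 0.004]
ft_force: [1.0, -0.3, 4.5]
grip_width: 0.006
grip_force: 1.7
```

Call:
carry_out(steps=[[0, 0, 0, 0, 0, 0.3, 0], [0, 0, 0, 0, 0, 0.3, 0], [0, 0, 0, 0, 0, 0.3, 0]])

```text
time: 41.25
position: [0.622, 0.2083, 0.0501]
tool_rot: [0.204, 3.135, 0.001]
ft_force: [2.1, 0.2, 1.8]
grip_width: 0.007
grip_force: 1.5
```

Call:
carry_out(steps=[[0, 0, 0, 0, 0, 0.5, 0], [0, 0, 0, 0, 0, 0.5, 0], [0, 0, 0, 0, 0, 0.5, 0]])

```text
time: 41.55
position: [0.62, 0.2079, 0.0538]
tool_rot: [-0.203, -3.131, 0.001]
ft_force: [-0.3, 0.1, -0.4]
grip_width: 0.005
grip_force: 0.0
```

The button gives like a spring and bottoms out near z = 0.046. I'll press once more and hold slightly longer to be sure, then lift away.

Call:
carry_out(steps=[[0, 0, 0, 0, 0, -0.5, 0], [0, 0, 0, 0, 0, -1, 0], [0, 0, 0, 0, 0, -1.4, 0], [0, 0, 0, 0, 0, -1.4, 0], [0, 0, 0, 0, 0, -1.4, 0], [0, 0, 0, 0, 0, -1.4, 0], [0, 0, 0, 0, 0, -1.4, 0]])

```text
time: 42.25
position: [0.6208, 0.2081, 0.0459]
tool_rot: [-0.204, -3.131, -0.004]
ft_force: [-13.5, -2.5, 33.8]
grip_width: 0.006
grip_force: 17.0
```

Call:
carry_out(steps=[[0, 0, 0, 0, 0, 1, 0], [0, 0, 0, 0, 0, 4, 0], [0, 0, 0, 0, 0, 8, 0], [0, 0, 0, 0, 0, 12, 0], [0, 0, 0, 4, 0, 16, 0], [0, 0, 0, 8, 0, 18, 0], [0, 0, 0, 12, -3, 18, 0], [0, 0, 0, 12, -3, 18, 0], [0, 0, 0, 12, -3, 18, 0]])

```text
time: 43.15
position: [0.7417, 0.1754, 0.2183]
tool_rot: [-0.209, -3.131, 0.003]
ft_force: [-0.6, 0.4, 0.8]
grip_width: 0.006
grip_force: 0.0
```

Run:
```python
from h import *
im=grab("side","d3.png"); b=load("d2.png")
for box in((180,165,225,200),(130,145,200,215)):
    x0,y0,x1,y1=box; d=cv2.absdiff(cv2.GaussianBlur(im["pixels"],(3,3),0),cv2.GaussianBlur(b["pixels"],(3,3),0))[y0:y1,x0:x1]; print(box,d.mean(),d.max())
cv2.imwrite("pics/d3c.png",cv2.resize(im["pixels"][110:290,90:370,::-1],None,fx=2.5,fy=2.5,interpolation=cv2.INTER_CUBIC))
```

```text
(180, 165, 225, 200) 2.5995767195767194 41
(130, 145, 200, 215) 8.08734693877551 87
```

View pics/d3c.png

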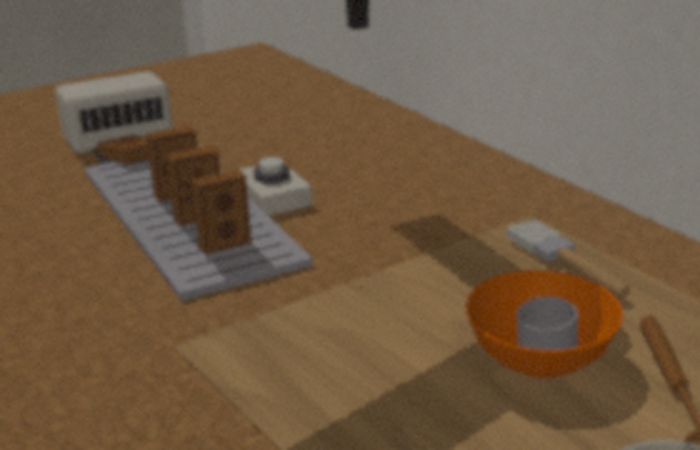

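The last picture shows that the far mould (B) has been knocked over and now lies at the +y end of the plate, around side pixel (138,170). The other three stand, the button is up, and the ring is in the bowl. I'll measure B numerically and stand it up again.

```bash
cat >> h.py <<'E'
def blobs(im,z,box,vmax=200,amin=60):
    hsv=cv2.cvtColor(im["pixels"],cv2.COLOR_RGB2HSV)
    m=((hsv[...,0]<=16)&(hsv[...,1]>125)&(hsv[...,2]<vmax)&(hsv[...,2]>30)).astype(np.uint8)
    m=cv2.morphologyEx(m,cv2.MORPH_OPEN,np.ones((3,3)))
    for c in cv2.findContours(m,0,1)[0]:
        if cv2.contourArea(c)<amin: continue
        P=onz(im,c.reshape(-1,2),z)[:,:2]; q=P.mean(0)
        if not(box[0]<q[0]<box[1] and box[2]<q[1]<box[3]): continue
        r=cv2.minAreaRect(P.astype(np.float32)*1000); L=[np.round((p-PC[:2])@np.c_[PX[:2],PY[:2]]*1000) for p in cv2.boxPoints(r)/1000]
        print("area",cv2.contourArea(c),"px",c.reshape(-1,2).min(0),c.reshape(-1,2).max(0),"rect",np.round(r[0]),np.round(r[1]),"local corners",[l.tolist() for l in L])
E
python3 - <<'E'
from h import *
im=grab("scene","s9.png"); blobs(im,.034,(.3,.75,0,.6),vmax=165)
hsv=cv2.cvtColor(im["pixels"],cv2.COLOR_RGB2HSV)
print(np.round(proj(im,[PC+PY*.134+[0,0,.03]])))
s=ctrl.get_state(); Rt=tool(0,0,82.7); print(np.round((np.array([.52,.33,.3])-s["position"])*100,1))
E
```

```text
area 344.0 px [468 237] [496 260] rect [528. 430.] [83. 70.] local corners [[-32.0, 165.0], [38.0, 173.0], [28.0, 256.0], [-42.0, 248.0]]
[[458. 237.]]
[-22.   15.1   8.1]
```

Call:
carry_out(steps=[[0, 0, 0, 0, 0, 5, 0.5], [0, 0, 0, -5, 3, 8, 0.5], [0, 0, 0, -10, 8, 8, 1], [0, 0, 0, -14, 13, 8, 1], [0, 0, 0, -18, 18, 8, 1], [0, 0, 0, -20, 23, 8, 1], [0, 0, 0, -20, 23, 8, 1], [0, 0, 0, -20, 23, 8, 1], [0, 0, 0, -20, 23, 8, 1]])

```text
time: 44.15
position: [0.5367, 0.4135, 0.3002]
tool_rot: [-0.188, -3.132, -0.003]
ft_force: [0.7, -0.3, 0.3]
grip_width: 0.742
grip_force: 0.0
```

Run:
```python
from h import *
s=ctrl.get_state(); print(s["position"],np.round(s["joint_positions"],2))
im=grab("wrist","w11.png"); print(np.round(proj(im,[PC+PY*.21+[0,0,.022]])))
for z in(.034,):blobs(im,z,(.3,.8,0,.7))
g=cv2.cvtColor(im["pixels"],cv2.COLOR_RGB2HSV); u,v=proj(im,[PC+PY*.21+[0,0,.022]])[0].astype(int)
for k in range(3): print(g[max(0,v-60):v+100:12,u-120:u+120:12,k])
```

```text
[0.53673687 0.41346541 0.30023329] [-1.14  0.41  0.64  1.27 -0.24  1.55  0.92]
[[285. 167.]]
area 344.5 px [  0 147] [ 18 200] rect [491.  53.] [23. 81.] local corners [[-33.0, -165.0], [44.0, -192.0], [52.0, -170.0], [-25.0, -143.0]]
area 225.0 px [ 59 146] [ 89 163] rect [479. 156.] [19. 44.] local corners [[-28.0, -48.0], [-22.0, -91.0], [-3.0, -88.0], [-9.0, -45.0]]
area 2118.0 px [253 130] [321 180] rect [518. 437.] [57. 88.] local corners [[-50.0, 252.0], [-31.0, 167.0], [25.0, 179.0], [5.0, 265.0]]
[[150 150 150 150 144 144 150 150 138 143  17  16  16  16  17  16  16  16
   16  16]
 [150 143 140 150 150 150 143 150 150 150  16  16  16  16  16  21  20  19
   18  19]
 [140 140 150 143 130 150 150 143 144 150 128 125  15 120 120  19  20  19
   19  20]
 [165 158 140 150 150 150 160 150  15  12  16  15  14  13 158  17  20  19
   19  19]
 [ 14 135 150 150 140 150 150 150  15  15  11  11  14  13  13  18  18  20
   20  21]
 [ 13 120 140 150 150 150 140 143  15  15  10  11  14  14  18  18  19  20
   23  18]
 [ 14 125 158 160 160 150 160 160  14  15  11  15 156   0  18  19  21  19
   20
[... 2283 characters left out ...]
 242 249
  243 246]
 [159 136 214 221 216 217 219 175 137 193 148 176 108 111 174 195 240 249
  246 252]
 [167 157 213 203 215 216 216 216 213 214 131 107 108 108 167 205 249 247
  251 246]
 [210 218 213 165 213 214 212 212 206 211 188 166 151 181 153 209 246 250
  249 244]
 [211 211 211 210 208 211 212 211 213 214 209 189 187 195 159 212 238 242
  250 243]
 [242 208 212 199 196 202 202 202 199 199 206 215 199 179 216 204 238 237
  241 238]
 [241 200 207  84 117 217 196 216 215 204 191 198 211 200 208  84 127 200
  212 198]
 [241 201  81  78  72 213 225 211 209 212 204 207 214 191 195  81  78 199
  192 199]
 [116 117 114 110 114 114 114 114 114 116 114 114 110 113 110 115 112 114
  110 103]]
```

Run:
```python
from h import *
from kin import ik
s=ctrl.get_state(); q=s["joint_positions"]
g=PC+PX*-.009+PY*.200; g[2]=.038; Rp=tool(50,95.5,5.5)
print(to(g,Rp,.14),to(g,Rp,0))
qp,e=ik(g+Rp.apply([0,0,.019]),Rp,q); print(np.round(qp,2),e)
Rq=tool(40,262.7,-7.3); g2=PC+PY*(.115+.014)+[0,0,.065]
q2,e=ik(g2+Rq.apply([0,0,.019]),Rq,qp); print(np.round(q2,2),e)
print(g,g2)
R0=R.from_rotvec(s["tool_rot"]);d=(Rp*R0.inv()).as_rotvec();print([np.round((R.from_rotvec(d*f)*R0).as_matrix()[:,2],2).tolist() for f in(.3,.6)])
```

```text
([38.5, 37.4, -72.1, -1.1, -8.2, -18.5], 89.8) ([38.5, 37.4, -72.1, -2.1, 2.5, -27.5], 89.8)
[-0.68  0.64  0.57  1.96 -1.42  1.22  0.87] 0.00023904257537003072
[-1.44  1.27  1.24  1.12 -0.55  1.78 -0.51] 0.00029189423043962453
[0.519472 0.420543 0.038   ] [0.519383 0.348968 0.077   ]
[[-0.15, 0.23, -0.96], [-0.2, 0.48, -0.85]]
```

Call:
carry_out(steps=[[3.5, 3.4, -6.6, 0, -1, 0, 1], [7, 6.8, -13.1, 0, -2, 0, 1], [10.5, 10.2, -19.7, 0, -3, 0, 1], [14, 13.6, -26.2, 0, -4, 0, 1], [17.5, 17, -32.8, 0, -5, 0, 1], [21, 20.4, -39.3, 0, -6, 0, 1], [24.5, 23.8, -45.9, 0, -7, -2, 1], [28, 27.2, -52.4, -1, -8.2, -4, 1], [31.5, 30.6, -59, -1, -8.2, -8, 1], [35, 34, -65.5, -1.1, -8.2, -12, 1], [38.5, 37.4, -72.1, -1.1, -8.2, -16, 1], [38.5, 37.4, -72.1, -1.1, -8.2, -16, 1]])

```text
time: 45.4
position: [0.526, 0.3203, 0.1327]
tool_rot: [-1.625, -1.754, -0.734]
ft_force: [-0.9, -0.2, -0.4]
grip_width: 1.0
grip_force: 0.0
```

Run:
```python
from h import *
s=ctrl.get_state(); print(np.round(s["joint_positions"],2))
im=grab("wrist","w12.png")
g=PC+PX*-.009+PY*.200; g[2]=.038; Rp=tool(50,95.5,5.5)
print(to(g,Rp,.08),to(g,Rp,0))
print(np.round(proj(im,[PC+PX*-.013+PY*.216+[0,0,.022]])))
blobs(im,.034,(.45,.6,.38,.52))
```

```text
[-0.72  0.41  0.71  1.93 -1.2   1.33  0.63]
([0.2, -0.5, 0.4, -0.5, 5.1, -6.0], 0.7) ([0.2, -0.5, 0.4, -1.1, 11.2, -11.2], 0.7)
[[278. 190.]]
area 3253.5 px [249 165] [312 226] rect [520. 433.] [59. 74.] local corners [[-46.0, 243.0], [-31.0, 170.0], [26.0, 181.0], [12.0, 255.0]]
```

Run:
```python
from h import *
for f in("w11.png","w12.png"):
    im=load(f); hsv=cv2.cvtColor(im["pixels"],cv2.COLOR_RGB2HSV).astype(int)
    a=np.array([-.013*PX+.216*PY+PC+[0,0,.022]])[0]; ax=(PX*-20+PY*86);ax/=np.linalg.norm(ax); pp=np.cross([0,0,1],ax)
    # sample along the axis on z=.034, averaged over 3 parallel lines
    print(f); out=[]
    for t in np.arange(-70,71,4)/1000:
        uv=proj(im,[a+ax*t+pp*k for k in(-.02,-.012,.012,.02)]).round().astype(int)
        h=np.median([hsv[v,u] for u,v in uv],axis=0).astype(int); out.append((int(t*1000),*h.tolist()))
    print(*out)
    print("uv at t=-45,45",np.round(proj(im,[a-ax*.045,a+ax*.045]),1).tolist())
```

```text
w11.png
(-70, 150, 6, 202) (-66, 154, 4, 214) (-62, 139, 8, 187) (-58, 150, 6, 174) (-54, 155, 4, 172) (-50, 161, 6, 174) (-46, 153, 6, 170) (-42, 14, 129, 174) (-38, 11, 131, 152) (-34, 15, 132, 192) (-30, 15, 130, 191) (-26, 15, 131, 196) (-22, 15, 132, 193) (-18, 15, 134, 192) (-14, 15, 134, 197) (-10, 15, 133, 192) (-6, 14, 134, 180) (-2, 11, 134, 151) (2, 12, 133, 158) (6, 13, 132, 168) (10, 14, 135, 188) (14, 15, 135, 195) (18, 15, 136, 190) (22, 15, 137, 170) (26, 14, 134, 149) (30, 15, 137, 144) (34, 14, 134, 145) (38, 13, 133, 138) (42, 14, 130, 146) (46, 140, 11, 102) (50, 133, 7, 103) (54, 121, 11, 102) (58, 63, 15, 98) (62, 15, 25, 125) (66, 12, 30, 95) (70, 19, 20, 155)
uv at t=-45,45 [[256.6, 164.9], [323.7, 149.8]]
w12.png
(-70, 150, 5, 162) (-66, 165, 7, 164) (-62, 160, 6, 163) (-58, 167, 5, 162) (-54, 12, 116, 135) (-50, 13, 116, 133) (-46, 12, 117, 134) (-42, 14, 119, 138) (-38, 14, 134, 179) (-34, 14, 128, 173) (-30, 14, 132, 184) (-26, 15, 134, 188) (-22, 14, 131, 187) (-18, 15, 136, 186) (-14, 15, 134, 187) (-10, 14, 136, 180) (-6, 13, 136, 167) (-2, 11, 137, 142) (2, 13, 135, 160) (6, 14, 136, 177) (10, 15, 137, 189) (14, 15, 132, 159) (18, 14, 136, 156) (22, 13, 138, 136) (26, 14, 138, 137) (30, 13, 135, 119) (34, 81, 67, 116) (38, 73, 15, 136) (42, 18, 18, 159) (46, 20, 22, 181) (50, 18, 21, 183) (54, 19, 21, 177) (58, 17, 20, 148) (62, 18, 19, 140) (66, 162, 19, 85) (70, 155, 12, 85)
uv at t=-45,45 [[279.5, 229.3], [277.4, 156.6]]
```

Run:
```python
from h import *
a=-.013*PX+.216*PY+PC+[0,0,.022]; ax=(PX*-20+PY*86);ax/=np.linalg.norm(ax)
C=[np.array(load(f)["cam_to_world"])[:3,3] for f in("w11.png","w12.png")]
for n,t in(("near top",(-43.5,-40)),("far top",(44,33))):
    # lines in (s,z) plane through camera projection and the plane point
    L=[]
    for c,tt in zip(C,t):
        s0,z0=(c-a)@ax,c[2]; L.append((s0,z0,tt/1000))
    A=[];b=[]
    for s0,z0,tt in L: n_=np.array([z0-.034,-(s0-tt)]); A.append(n_); b.append(n_@[tt,.034])
    print(n,np.round(np.linalg.solve(A,b)*1000,1), [np.round(l,3).tolist() for l in L])
```

```text
near top [-43.1  39.1] [[-0.011, 0.462, -0.044], [-0.196, 0.29, -0.04]]
far top [45.8 19.7] [[-0.011, 0.462, 0.044], [-0.196, 0.29, 0.033]]
```

The mould rests tilted about 12° over the end of the plate (near top edge z = 39 mm, far 20 mm, length 91 mm, which fits). I'll pick it with a 42° lean and place it at 36° the other way.

Run:
```python
from h import *
s=ctrl.get_state()
g=PC+PX*-.011+PY*.206; g[2]=.034; Rp=tool(42,95.8,5.8)
print(to(g,Rp,.08),to(g,Rp,0))
```

```text
([-7.8, -1.3, 0.7, -0.6, 6.3, -5.8], 7.9) ([-7.8, -1.3, 0.7, -1.2, 11.7, -11.8], 7.9)
```

Call:
carry_out(steps=[[-7.8, -1.3, 0.7, -0.3, 3, -2, 1], [-7.8, -1.3, 0.7, -0.6, 6.3, -5.8, 1], [-7.8, -1.3, 0.7, -0.8, 8.4, -8.1, 1], [-7.8, -1.3, 0.7, -1.1, 10.4, -10.3, 1], [-7.8, -1.3, 0.7, -1.2, 11.7, -11.8, 1], [-7.8, -1.3, 0.7, -1.2, 11.7, -11.8, 1], [-7.8, -1.3, 0.7, -1.2, 11.7, -11.8, 1], [-7.8, -1.3, 0.7, -1.2, 11.7, -11.8, 0], [-7.8, -1.3, 0.7, -1.2, 11.7, -11.8, 0], [-7.8, -1.3, 0.7, -1.2, 11.7, -11.8, 0], [-7.8, -1.3, 0.7, -1.2, 11.7, -11.8, 0], [-7.8, -1.3, 0.7, -1.2, 11.7, -11.8, 0]], squeeze=35)

```text
time: 46.65
position: [0.5187, 0.4429, 0.0231]
tool_rot: [-1.685, -1.875, -0.656]
ft_force: [-0.0, -0.4, 1.9]
grip_width: 0.684
grip_force: 34.9
```

Call:
carry_out(steps=[[0, 0, 0, 0, -0.5, 1, 0], [0, 0, 0, 0, -1, 4, 0], [0, 0, 0, 0, -2, 8, 0], [0, 0, 0, 0, -2, 12, 0], [0, 0, 0, 0, -2, 16, 0], [0, 0, 0, 0, -2, 18, 0], [0, 0, 0, 0, -2, 18, 0]])

```text
time: 47.35
position: [0.5199, 0.4231, 0.2073]
tool_rot: [-1.682, -1.876, -0.663]
ft_force: [0.7, -0.3, -1.3]
grip_width: 0.687
grip_force: 34.9
```

Run:
```python
from h import *
s=ctrl.get_state();print(np.round(s["joint_positions"],2),s["grip_width"])
Rq=tool(36,262.7,-7.3)
for h in(.18,.068): print(to(PC+PY*.131+[0,0,h],Rq))
```

```text
[-0.98  0.28  0.72  1.81 -1.01  1.18  0.26] 0.6869700413591658
([-78.5, 1.4, -11.6, -0.2, -8.3, -3.1], 79.3)
([-78.5, 1.4, -11.6, -0.2, -8.3, -14.3], 79.3)
```

Call:
carry_out(steps=[[-7.9, 0.1, -1.2, 0, 0, 1, 0], [-15.7, 0.3, -2.3, 0, -1, 1, 0], [-23.6, 0.4, -3.5, 0, -2, 1, 0], [-31.4, 0.6, -4.6, 0, -3, 1, 0], [-39.3, 0.7, -5.8, 0, -4, 1, 0], [-47.1, 0.8, -7, 0, -5, 1, 0], [-55, 1, -8.1, 0, -6, 1, 0], [-62.8, 1.1, -9.3, 0, -7, 0, 0], [-70.7, 1.3, -10.4, -0.2, -8.3, -1, 0], [-78.5, 1.4, -11.6, -0.2, -8.3, -3, 0], [-78.5, 1.4, -11.6, -0.2, -8.3, -3, 0], [-78.5, 1.4, -11.6, -0.2, -8.3, -3, 0]])

```text
time: 48.55
position: [0.5153, 0.3397, 0.1702]
tool_rot: [1.991, 1.747, -0.659]
ft_force: [0.5, -1.2, 0.5]
grip_width: 0.688
grip_force: 34.9
```

Run:
```python
from h import *
s=ctrl.get_state();print(np.round(s["joint_positions"],2),s["grip_width"])
Rq=tool(36,262.7,-7.3)
for h in(.18,.068): print(to(PC+PY*.131+[0,0,h],Rq))
# edges of the held mould: check verticality from side view blob
im=grab("side","d4.png"); hsv=cv2.cvtColor(im["pixels"],cv2.COLOR_RGB2HSV)
c=PC+PY*.118+[0,0,.18-.012]; P=[c+PX*x+PY*-.011+[0,0,z] for z in(-.045,.045) for x in(-.03,.03)]; uv=proj(im,P); print(np.round(uv).tolist())
m=((hsv[...,0]<=16)&(hsv[...,1]>120)).astype(np.uint8); u0,v0=uv.mean(0).astype(int)
x0,y0=u0-25,v0-30; print("\n".join("".join("#" if m[y,x] else "." for x in range(x0,x0+52)) for y in range(y0,y0+62,2)))
```

```text
[-1.32  0.81  0.86  1.23 -0.09  1.74 -0.64] 0.6877174019069674
([0.4, -0.3, 0.3, 0.3, 0.0, 0.6], 0.5)
([0.4, -0.3, 0.3, 0.3, 0.0, -10.6], 0.5)
[[140.0, 148.0], [159.0, 145.0], [137.0, 120.0], [155.0, 118.0]]
....................................................
....................................................
....................................................
....................................................
....................................................
....................................................
....................................................
....................................................
....................................................
...........................#######..................
..............####################..................
...............####.##############..................
..............####################..................
...............###################..................
..............#####################.................
...............####################...............##
...............######################..#####.#######
................#############################.##.###
..............######################################
.................###############################.###
..................##################################
..................#######.#######################.##
..................########################.######.##
...................###..............########.#######
.....................................##############.
.....................................###############
.....................................###.###########
......................................##############
......................................#######..#####
......................................##############
...................................#################
```

Call:
carry_out(steps=[[0.4, 0, 0, 0.3, 0, -3, 0], [0.4, 0, 0, 0.3, 0, -6, 0], [0.4, 0, 0, 0.3, 0, -8.5, 0], [0.4, 0, 0, 0.3, 0, -10, 0], [0.4, 0, 0, 0.3, 0, -10.8, 0], [0.4, 0, 0, 0.3, 0, -11.1, 0], [0.4, 0, 0, 0.3, 0, -11.1, 0], [0.4, 0, 0, 0.3, 0, -11.1, 0]])

```text
time: 49.4
position: [0.5198, 0.3404, 0.063]
tool_rot: [2.0, 1.751, -0.645]
ft_force: [-0.5, -0.0, -1.3]
grip_width: 0.686
grip_force: 34.9
```

Call:
carry_out(steps=[[0, 0, 0, 0, 0, -0.2, 0], [0, 0, 0, 0, 0, -0.4, 0], [0, 0, 0, 0, 0, -0.4, 0]])

```text
time: 49.7
position: [0.519, 0.3401, 0.0573]
tool_rot: [1.998, 1.751, -0.649]
ft_force: [-0.4, 0.5, -1.4]
grip_width: 0.685
grip_force: 34.9
```

Call:
carry_out(steps=[[0, 0, 0, 0, 0, -0.1, 0], [0, 0, 0, 0, 0, -0.2, 0], [0, 0, 0, 0, 0, -0.3, 0], [0, 0, 0, 0, 0, -0.3, 0]])

```text
time: 50.1
position: [0.5191, 0.34, 0.0544]
tool_rot: [1.999, 1.751, -0.649]
ft_force: [1.2, -0.4, -0.5]
grip_width: 0.686
grip_force: 34.9
```

Call:
carry_out(steps=[[0, 0, 0, 0, 0, -0.1, 0], [0, 0, 0, 0, 0, -0.2, 0], [0, 0, 0, 0, 0, -0.2, 0]])

```text
time: 50.4
position: [0.5191, 0.3401, 0.0524]
tool_rot: [1.999, 1.751, -0.648]
ft_force: [-1.1, -0.4, -1.6]
grip_width: 0.685
grip_force: 34.9
```

Call:
carry_out(steps=[[0, 0, 0, 0, 0, -0.1, 0], [0, 0, 0, 0, 0, -0.2, 0], [0, 0, 0, 0, 0, -0.2, 0]])

```text
time: 50.7
position: [0.5193, 0.3402, 0.0516]
tool_rot: [1.998, 1.75, -0.648]
ft_force: [-0.2, 1.3, 4.4]
grip_width: 0.684
grip_force: 34.9
```

Call:
carry_out(steps=[[0, 0, 0, 0, 0, -0.1, 0], [0, 0, 0, 0, 0, -0.2, 0], [0, 0, 0, 0, 0, -0.2, 0]])

```text
time: 51.0
position: [0.5194, 0.3404, 0.0515]
tool_rot: [1.998, 1.75, -0.648]
ft_force: [-1.9, 1.9, 12.3]
grip_width: 0.685
grip_force: 34.9
```

Call:
carry_out(steps=[[0, 0, 0, 0, 0, 0, 0], [0, 0, 0, 0, 0, 0, 0], [0, 0, 0, 0, 0, 0.1, 0], [0, 0, 0, 0, 0, 0.2, 0.7], [0, 0, 0, 0, 0, 0.2, 0.72], [0, 0, 0, 0, 0, 0.2, 0.74], [0, 0, 0, 0, 0, 0.2, 0.78], [0, 0, 0, 0, 0, 0.2, 0.8], [0, 0, 0, 0, 0, 0.2, 0.8], [0, 0, 0, 0, 0, 0.2, 0.8]], squeeze=4)

```text
time: 52.0
position: [0.5191, 0.3401, 0.0505]
tool_rot: [1.999, 1.751, -0.648]
ft_force: [-0.6, -0.1, 0.0]
grip_width: 0.8
grip_force: 0.0
```

Run:
```python
from h import *
s=ctrl.get_state(); print(s["grip_width"],s["grip_force"],"tool z",np.round(R.from_rotvec(s["tool_rot"]).as_matrix()[:,2],3))
im=grab("wrist","w13.png"); hsv=cv2.cvtColor(im["pixels"],cv2.COLOR_RGB2HSV)
g=s["position"]-R.from_rotvec(s["tool_rot"]).apply([0,0,.019]); c=g-PY*.013; c[2]=.057; print("local",(c-PC)@PX,(c-PC)@PY)
for dz in(-.045,.045):
  for dy in(-.011,.011): print(dz,dy,np.round(proj(im,[c+PX*x+PY*dy+[0,0,dz] for x in(-.03,.03)])).tolist())
m=((hsv[...,0]<=16)&(hsv[...,1]>125)&(hsv[...,2]<200)).astype(np.uint8)
print([(v,np.flatnonzero(m[v,150:400]).min()+150,np.flatnonzero(m[v,150:400]).max()+150,int(m[v,150:400].sum()),int(np.median(hsv[v,255:295,2]))) for v in range(120,320,6) if m[v,150:400].any()])
```

```text
0.7999015127674862 0.0 tool z [-0.079 -0.58  -0.811]
local 0.0009586226764907082 0.1182915168297315
-0.045 -0.011 [[229.0, 211.0], [322.0, 211.0]]
-0.045 0.011 [[224.0, 187.0], [326.0, 187.0]]
0.045 -0.011 [[211.0, 361.0], [340.0, 362.0]]
0.045 0.011 [[203.0, 348.0], [348.0, 348.0]]
[(204, np.int64(296), np.int64(296), 1, 134), (210, np.int64(252), np.int64(316), 12, 133), (216, np.int64(256), np.int64(327), 29, 133), (222, np.int64(242), np.int64(319), 51, 130), (228, np.int64(235), np.int64(328), 65, 118), (234, np.int64(220), np.int64(329), 71, 98), (240, np.int64(219), np.int64(330), 67, 96), (246, np.int64(218), np.int64(331), 72, 95), (252, np.int64(218), np.int64(332), 64, 94), (258, np.int64(217), np.int64(332), 105, 95), (294, np.int64(212), np.int64(337), 121, 130), (300, np.int64(211), np.int64(338), 125, 131), (306, np.int64(211), np.int64(339), 126, 131), (312, np.int64(199), np.int64(340), 130, 130), (318, np.int64(209), np.int64(340), 123, 132)]
```

The edges match an upright mould, so I'll retract straight back along the tool.

Call:
carry_out(steps=[[0, 0, 0, 0.1, 1.2, 1.6, 0.8], [0, 0, 0, 0.4, 2.9, 4.1, 0.8], [0, 0, 0, 0.7, 5.2, 7.3, 0.8], [0, 0, 0, 1, 7.5, 10.5, 0.8], [0, 0, 0, 2, 8, 15, 0.8], [0, 0, 0, 6, 8, 17, 0.5], [0, 0, 0, 10, 6, 18, 0], [0, 0, 0, 13, 3, 18, 0], [0, 0, 0, 13, 3, 18, 0], [0, 0, 0, 13, 3, 18, 0]])

```text
time: 53.05
position: [0.6501, 0.3678, 0.2302]
tool_rot: [2.002, 1.747, -0.651]
ft_force: [-0.1, 0.5, -0.5]
grip_width: 0.434
grip_force: 0.0
```

Run:
```python
from h import *
s=ctrl.get_state();print(np.round(s["joint_positions"],2),s["position"],s["grip_width"])
im=grab("scene","s10.png"); o=load("s8.png")
for l,z in((.118,.102),(.047,.102),(-.034,.102),(-.121,.102)):
    c=PC+PY*l; c[2]=z; uv=proj(im,[c+PX*x+PY*y for x,y in((-.022,0),(0,0),(.022,0),(0,-.03),(0,.03))]).round().astype(int)
    h=cv2.cvtColor(im["pixels"],cv2.COLOR_RGB2HSV); print(l,[h[v,u].tolist() for u,v in uv])
blobs(im,.057,(.35,.75,0,.6),vmax=165)
b=proj(im,[[.6203,.2073,.047]])[0].round().astype(int); print("button diff",cv2.absdiff(im["pixels"],o["pixels"])[b[1]-10:b[1]+11,b[0]-10:b[0]+11].mean())
Rt=tool(0,0,82.7); d=(Rt*R.from_rotvec(s["tool_rot"]).inv()).as_rotvec(degrees=True)
print(np.round(d,1),np.linalg.norm(d),np.round((np.array([.6203,.2073,.15])-s["position"])*100,1))
```

```text
[-0.98  1.04  0.82  0.62 -0.15  2.01 -0.54] [0.65013566 0.36779886 0.23019982] 0.43356138347514256
0.118 [[14, 138, 166], [14, 146, 161], [14, 149, 163], [10, 4, 196], [0, 3, 194]]
0.047 [[13, 138, 165], [13, 147, 156], [14, 149, 171], [170, 4, 190], [10, 4, 190]]
-0.034 [[14, 139, 119], [14, 147, 106], [14, 150, 117], [0, 2, 166], [0, 1, 194]]
-0.121 [[14, 139, 132], [14, 149, 157], [13, 146, 173], [0, 0, 125], [170, 4, 187]]
area 180.5 px [446 218] [464 246] rect [516. 338.] [ 27. 116.] local corners [[-61.0, 116.0], [53.0, 93.0], [58.0, 118.0], [-56.0, 142.0]]
area 157.0 px [424 209] [440 237] rect [509. 267.] [ 25. 112.] local corners [[-57.0, 42.0], [54.0, 26.0], [57.0, 51.0], [-53.0, 66.0]]
area 144.5 px [399 199] [415 226] rect [496. 187.] [ 20. 114.] local corners [[-60.0, -42.0], [54.0, -47.0], [55.0, -27.0], [-59.0, -22.0]]
button diff 56.06349206349206
[31.7 24.1 87.2] 95.89417598862866 [ -3. -16.  -8.]
```

All four tops are brown where they should be, so all four stand. Now I'll press the button again.

Call:
carry_out(steps=[[2.7, 2.1, 7.4, 0, -1, 3, 0], [5.4, 4.1, 14.9, 0, -2, 5, 0], [8.1, 6.2, 22.3, 0, -3, 5, 0], [10.8, 8.2, 29.7, 0, -4, 5, 0], [13.5, 10.3, 37.2, 0, -5, 5, 0], [16.2, 12.3, 44.6, 0, -6, 5, 0], [18.9, 14.4, 52, -1, -8, 5, 0], [21.6, 16.4, 59.5, -1, -10, 5, 0], [24.3, 18.5, 66.9, -2, -12, 5, 0], [27, 20.5, 74.3, -2, -14, 3, 0], [29.7, 22.6, 81.8, -3, -16, 0, 0], [31.7, 24.1, 87.2, -3, -16, -4, 0]])

```text
time: 54.3
position: [0.6195, 0.2077, 0.1933]
tool_rot: [0.193, 3.133, 0.01]
ft_force: [0.4, 0.5, 0.9]
grip_width: 0.007
grip_force: 0.0
```

Call:
carry_out(steps=[[0, 0, 0, 0, 0, -2, 0], [0, 0, 0, 0, 0, -4, 0], [0, 0, 0, 0, 0, -4, 0], [0, 0, 0, 0, 0, -4, 0]])

```text
time: 54.7
position: [0.6186, 0.2118, 0.1511]
tool_rot: [-0.192, -3.134, -0.004]
ft_force: [0.5, 0.3, 0.5]
grip_width: 0.005
grip_force: 0.0
```

Run:
```python
from h import *
s=ctrl.get_state();print(s["position"],np.round(R.from_rotvec(s["tool_rot"]).as_matrix(),3).tolist(),np.round((np.array([.6203,.2073,.054])-s["position"])*100,1),s["grip_width"])
```

```text
[0.61860864 0.21175159 0.15112994] [[-0.992, 0.122, -0.001], [0.122, 0.992, 0.003], [0.002, 0.003, -1.0]] [ 0.2 -0.4 -9.7] 0.005448381982497545
```

Call:
carry_out(steps=[[0, 0, 0, 0.1, -0.3, -4, 0], [0, 0, 0, 0.1, -0.3, -8, 0], [0, 0, 0, 0.1, -0.3, -9.8, 0], [0, 0, 0, 0.1, -0.3, -10.4, 0], [0, 0, 0, 0.1, -0.3, -10.8, 0], [0, 0, 0, 0.1, -0.3, -11.1, 0], [0, 0, 0, 0.1, -0.3, -11.2, 0], [0, 0, 0, 0.1, -0.3, -11.2, 0], [0, 0, 0, 0.1, -0.3, -11.2, 0], [0, 0, 0, 0.1, -0.3, -11.2, 0]])

```text
time: 55.7
position: [0.6192, 0.208, 0.046]
tool_rot: [-0.194, -3.131, -0.008]
ft_force: [-17.3, -3.2, 30.2]
grip_width: 0.008
grip_force: 15.3
```

Call:
carry_out(steps=[[0, 0, 0, 0, 0, 1, 0], [0, 0, 0, 0, 0, 4, 0], [0, 0, 0, 0, 0, 8, 0], [0, 0, 0, 2, 0, 12, 0], [0, 0, 0, 6, 0, 16, 0], [0, 0, 0, 10, -4, 16, 0], [0, 0, 0, 14, -8, 16, 0], [0, 0, 0, 14, -8, 16, 0], [0, 0, 0, 14, -8, 16, 0], [0, 0, 0, 14, -8, 16, 0]])

```text
time: 56.7
position: [0.7605, 0.1281, 0.2003]
tool_rot: [0.195, 3.135, 0.006]
ft_force: [0.1, 1.2, 0.9]
grip_width: 0.007
grip_force: 0.0
```

Run:
```python
from h import *
im=grab("scene","s11.png"); o=load("s8.png")
h=cv2.cvtColor(im["pixels"],cv2.COLOR_RGB2HSV)
for l in(.118,.047,-.034,-.121):
    c=PC+PY*l; c[2]=.102; uv=proj(im,[c+PX*x+PY*y for x,y in((-.022,0),(0,0),(.022,0),(0,-.03),(0,.03))]).round().astype(int)
    print(l,[h[v,u].tolist() for u,v in uv])
blobs(im,.057,(.35,.75,0,.6),vmax=185)
d=cv2.absdiff(im["pixels"],o["pixels"]); b=proj(im,[[.6203,.2073,.047]])[0].round().astype(int); print("button diff",d[b[1]-8:b[1]+9,b[0]-8:b[0]+9].mean())
print("ring/bowl diff",d[185:230,215:270].mean())
sd,so=grab("side","d5.png"),load("d2.png"); dd=cv2.absdiff(sd["pixels"],so["pixels"]); print("side: button",dd[168:195,185:215].mean(),"moulds A,C,D",dd[165:215,160:190].mean())
```

```text
0.118 [[14, 137, 179], [13, 144, 174], [14, 147, 177], [15, 2, 210], [0, 2, 211]]
0.047 [[14, 140, 167], [14, 149, 169], [13, 149, 187], [33, 70, 69], [0, 2, 206]]
-0.034 [[30, 73, 80], [33, 72, 67], [32, 74, 62], [32, 77, 60], [33, 41, 69]]
-0.121 [[14, 138, 177], [14, 146, 169], [13, 149, 186], [165, 3, 197], [170, 4, 202]]
area 218.5 px [446 217] [465 246] rect [516. 339.] [ 28. 118.] local corners [[-62.0, 117.0], [53.0, 93.0], [59.0, 120.0], [-57.0, 144.0]]
button diff 92.07035755478663
ring/bowl diff 16.457912457912457
side: button 2.943621399176955 moulds A,C,D 3.2808888888888887
```

The side view of the button and the other three moulds is unchanged and B stands in the scene view, so I'm handing the job in.

```bash
python3 -c "
from bench import ctrl
print(ctrl.close_job())"
```

```text
the job is handed in; nothing more can be done
None
```

The job is handed in (verdict not shown): the ring is in the bowl, all four moulds stood upright and apart on the plate at my last camera check (the far one was found fallen and stood up again), and the start button was pressed fully down again after that and sprang back.

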